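# Load a block tray into a tissue arrayer and press home its three proud cores

### The arm

A 6-joint arm with a two-finger parallel gripper is mounted at the origin on a cart in front of the work surface, level with it; the furniture and walls round the work are solid. World frame = base frame: x ahead of the robot, y to its left, z up, the work surface at z = 0. Lengths are in mm, angles in rad, forces in N, time in s.
With the tool pointing down it reaches from about 275 to 750 mm from the base axis. Payload 10.2 kg.
Tool frame: the origin (TCP) lies midway between the tips of the shut fingers; the grasp point (between the pads) lies 19 mm behind it; z points along the fingers, y is the direction in which the jaws open and shut (so a half turn about z gives the same grasp; the last joint's range is limited). The gripper opens to 85 mm and grips with 20 to 120 N. Pads are 22 mm wide; open, the fingers measure 114 mm over their backs; the gripper's body (76 mm by 85 mm) begins 54 mm behind the grasp point. The pads swing forward as they close: fully open they stand 13 mm farther back than shut.
Start: joints at [1.097, 0.313, 1.498, -0, 1.331, -0.223], TCP at [130.307, 508.578, 231.294] pointing down, gripper open.
Joint ranges: [-2.94, 2.94], [-0.97, 2.17], [0.19, 2.56], [-1.23, 4.37], [0.02, 3.11], [-2.88, 2.88]. Speed limits (rad/s): [2.39, 2.39, 3.01, 3.14, 3.14, 3.14].

### API

Orientations are given as a unit quaternion [w, x, y, z].
In Python, from rig import sense, optics, ctrl gives the robot as it stands.
- The arm moves only by the tool play_rows, never from a script. Its argument "plan" is a list of rows, each a list of 7 numbers: the shift along the world's x, y, z in mm, then the turn, a rotation vector about the world's x, y, z in rad, then the opening, from -1 (shut) to 1 (fully open), so that 0 is half open. A call has 1 to 5 rows; each row shifts and turns the pose as measured when the row begins; what a row does not reach is not made up. A row lasts 1/12 s, in which the tool goes at most 41.7 mm and 7.16 degrees, less where a joint would pass 70% of its speed; a pose out of reach is approached as far as the arm can. A call is refused whole if a number of a shift passes 41.7 or a number of a turn 0.125, either way. A call with a gripper value outside its range is refused whole. The fingers move at their own pace and stop on an object; "grip_force" is the grip in N (left out, the last holds). Time passes only in rows, so rows that do not move let the fingers close. It gives the time, the measured TCP pose, the force and the opening at its end, in the units of the state.
- sense(): the state, without advancing time (a new reading comes with each control period).
- optics.capture(name): name is "scene" or "top" or "wrist"; returns a dict with "img" (400x640x3 uint8, blue, green, red), "fx", "fy", "cx", "cy" (pixels), "world_to_cam" (4x4, takes a point from world to camera coordinates). Camera axes: x right, y up, looking along -z (the intrinsics and any distortion apply to the point x, -y, -z); pixel columns grow to the right and rows downward; lengths in mm; the calibration is good to about 2 mm. A picture is of the moment at which its call begins. There is no depth.
- ctrl.finish_job(): hands the job in, once; it reports no verdict.
The state is a dict: "time_s": time; "joints": joint angles; "dq": joint speeds; "tau": joint torques, N m; "eef_pos": TCP position; "ee_rot": TCP orientation; "force": force on the tool from outside, world axes, zero at the start; "wrist_torque": the same for the moment, N m; "grip_width": opening from 0.0 (shut) to 1.0 (fully open).
Only numpy, scipy, OpenCV 4.12 (cv2) and the standard library are available. Lean on these libraries where they do the work, as an engineer would, in place of code of your own. Each camera call takes 0.05 s, during which the arm holds its last target. There are 200 camera calls.

### The job

Three cores still stand proud of the wax block in one of the two block trays. Take that tray by its upright fin, slide it into the slotted holder on the tissue arrayer's x-y stage until it is fully home, then step the stage so that each proud core in turn stands under the stylus and push the stylus knob right down, so that the core goes to the bottom of its hole. Leave the tray fully home in the holder with the stylus back up, and do not disturb the finished tray or the other things on the bench.

Things in the scene. Friction and masses are not known exactly. Their poses are not given: they have to be found in the camera images.
- arrayer: Hand tissue arrayer, fixed: grey base 210 x 170 mm, 16 mm high, column at its rear, white head 52 mm wide that overhangs the stage from 108 to 150 mm height and ends 45 mm in front of the stylus axis. Origin: on the bench straight under the stylus axis; x points from its open front to its column, z up. Turned left, yaw 1.05 to 1.5: its front looks to the robot's right.
- stage_x (a joint): Lower slide of the x-y stage, m: 0 = holder centre under the stylus axis; grows along the arrayer's +x; stops at -0.018 and +0.018. Slides freely by hand against about 2 N and stays where it is left.
- stage_y (a joint): Upper slide, carrying the tray holder, m: 0 = holder centre under the stylus axis; grows along the arrayer's +y; stops at -0.018 and +0.018; about 2 N.
- holder (a point): Centre of the tray holder's floor, 40 mm above the bench; moves with the stage, axes as the arrayer's. The holder is a slotted guide open to the front: side walls at y = +30 and -32 mm, end stop at x = +32 mm, lips over the flange (slot 8 mm high, lips reach in to y = +26 and -28, tops 12 mm above the floor). A tray fully home has its origin at this point and the same axes.
- entry (a point): Middle of the holder's front mouth at floor height, x = -44 mm from the holder's centre; the mouth is flared from here to x = -32 mm. A sprung roller in the right wall takes 4 to 10 N to pass, drops into the tray's edge notch when it is home and then keeps tray and stage together; pushing the tray in first drives the stage back to its stop.
- stylus (a joint): Press of the stylus, m: 0 = up (spring return), 0.0223 = fully down, tip 16 mm above the holder floor (4 mm below the top face of a loaded wax block). A stylus that lands on the wax beside a hole stops at about 0.018. Needs about 5 N, and 3 N more to move a core.
- stylus_tip (a point): Rounded lower end of the 5 mm steel stylus, on the arrayer's vertical axis, 78 mm above the bench when up.
- knob_top (a point): Centre of the top of the stylus's round black knob (34 mm across, 14 mm high), 197 mm above the bench when up, straight above the stylus tip.
- tray: Loose steel tray, about 0.25 kg, with the unfinished block: flange 64 mm long (x -32 to 32), 60 mm wide, 4 mm thick, +x corners rounded, notch in its -y edge; wax block 48 x 48 mm, top face 20 mm above the tray's underside, 3 x 3 holes of 9 mm, 14 mm apart. Origin: middle of the flange's underside; +x goes into the holder first, z up. One of two trays right of the arrayer.
- tray_grip (a point): Grip point on the tray's upright fin: x = -60, y = 0, z = 32 mm in the tray's frame. The fin is 10 mm thick (along y), 28 mm long (x -74 to -46) and stands up to z = 44 mm. With the tray home, the head above leaves room only for a gripper that leans back towards the front by about 35 to 45 degrees, closing along y.
- hole_a (a point): Centre of the mouth of core a's hole, on the wax face: x = -14, y = +14, z = 20 mm in the tray's frame.
- hole_b (a point): Centre of the mouth of core b's hole, on the wax face: x = +14, y = -14, z = 20 mm in the tray's frame.
- hole_c (a point): Centre of the mouth of core c's hole, on the wax face: x = +14, y = +14, z = 20 mm in the tray's frame.
- core_a (a joint): Height of core a (8 mm thick tissue core) above the bottom of its hole, m: 0 = at the bottom, its top 4 mm below the wax face like the six finished cores; starts at 0.009 to 0.012, standing 5 to 8 mm proud of the face.
- core_b (a joint): Height of core b above the bottom of its hole, m; as core a.
- core_c (a joint): Height of core c above the bottom of its hole, m; as core a.
- done_tray: The finished tray: the same as the other, but all nine cores lie below the wax face. Leave alone. Origin as for the tray.
- bottle_large: Reagent bottle, 42 mm across, 92 mm high, bystander. Origin: centre of its underside.
- bottle_small: Reagent bottle, 34 mm across, 78 mm high, bystander. Origin: centre of its underside.
- slide_carton: Open slide carton, 78 x 84 x 33 mm, bystander. Origin: centre of its underside.

How it is judged (in metres and radians):
On the way, in this order (a step that is already met when the one before it is completed fails the run):
1. the tray is fully home in the holder, all three cores still proud (x of tray in the frame of holder between -0.003 and 0.003 m and y of tray in the frame of holder between -0.004 and 0.003 m and z of tray in the frame of holder between -0.003 and 0.0045 m and angle between the x axis of tray and the x axis of holder, either way round below 0.08 rad and value of joint each of core_a, core_b, core_c above 0.005 m), for 0.2 s.
2. one of the three cores is at the bottom of its hole, the tray in the holder (x of tray in the frame of holder between -0.003 and 0.003 m and y of tray in the frame of holder between -0.004 and 0.003 m and z of tray in the frame of holder between -0.003 and 0.0045 m and angle between the x axis of tray and the x axis of holder, either way round below 0.08 rad and value of joint any of core_a, core_b, core_c below 0.002 m), for 0.1 s.
At the end, for the whole second after the job is handed in: All three cores at the bottom of their holes (within 2 mm), the tray at rest fully home in the holder (origin within 3 mm of the holder's point, 4 mm to its right, 4.5 mm upward, axes within 0.08 rad), and the stylus back up (within 3 mm) (value of joint each of core_a, core_b, core_c below 0.002 m and x of tray in the frame of holder between -0.003 and 0.003 m and y of tray in the frame of holder between -0.004 and 0.003 m and z of tray in the frame of holder between -0.003 and 0.0045 m and angle between the x axis of tray and the x axis of holder, either way round below 0.08 rad and value of joint stylus below 0.003 m and linear speed of tray below 0.01 m/s); the robot touches nothing.
It fails at once if the finished tray is moved more than 3 cm (distance of done_tray from where it was at the start of the episode above 0.03 m).
It fails at once if the larger bottle is moved more than 3 cm (distance of bottle_large from where it was at the start of the episode above 0.03 m).
It fails at once if the smaller bottle is moved more than 3 cm (distance of bottle_small from where it was at the start of the episode above 0.03 m).
It fails at once if the slide carton is moved more than 3 cm (distance of slide_carton from where it was at the start of the episode above 0.03 m).
It also fails if it takes over 72 s, if anything falls off the work surface, if the arm or the gripper's body presses on something with over 40 N, if the wrist force passes 120 N, or if a joint passes its speed limit or range.

## Working session

There is one attempt and no reset: what is moved stays moved. The work goes in short steps, Python scripts to look and compute and a tool call to move; the robot and the scene stay as the last step left them, time stands still between calls to the robot, and variables do not carry over. Pictures are saved under pics/ and viewed, about 8 in all and at most 12, crops included, and the job is handed in when it is done.

Besides the shell and the picture viewer there is one more tool, called after "Request:" by a JSON object that holds its "method" and its "body", one argument or row to a line. play_rows: Moves the arm, as the interface text tells. Its arguments: {"type":"object","properties":{"plan":{"type":"array"},"grip_force":{"type":"number"}},"required":["plan"]}

```bash
mkdir -p pics; cat > h.py <<'E'
import numpy as np, cv2
from rig import sense, optics, ctrl
def cap(n,f=None):
    d=optics.capture(n)
    if f: cv2.imwrite('pics/'+f,d['img'])
    return d
def ray(d,u,v):
    M=np.array(d['world_to_cam']);R=M[:3,:3];o=-R.T@M[:3,3]
    c=np.array([(u-d['cx'])/d['fx'],-(v-d['cy'])/d['fy'],-1.]);return o,R.T@c
def onz(d,u,v,z):
    o,r=ray(d,u,v);return o+r*(z-o[2])/r[2]
def proj(d,p):
    M=np.array(d['world_to_cam']);c=M[:3,:3]@np.array(p)+M[:3,3]
    return d['cx']-d['fx']*c[0]/c[2], d['cy']+d['fy']*c[1]/c[2]
E
python3 - <<'E'
from h import *
a=cap('scene','s0.png');b=cap('top','t0.png')
print(sense())
for d in (a,b): print({k:v for k,v in d.items() if k!='img'})
E
```

```text
{'time_s': 0.1, 'joints': array([ 1.09663739e+00,  3.13392607e-01,  1.49832775e+00,  2.09461736e-05,
        1.33097470e+00, -2.23403870e-01]), 'dq': array([ 1.93955030e-04, -1.20954538e-03, -4.72354473e-03, -5.36286578e-05,
        1.33626003e-03, -9.99394648e-04]), 'tau': array([ 3.30150069e-03, -4.12897325e+01, -2.60143948e+01, -1.17066593e-04,
        3.03005254e-03,  1.02427285e-05]), 'eef_pos': array([130.18148609, 508.38719067, 230.80559252]), 'ee_rot': array([-1.97933479e-04,  1.25051766e-01,  9.92150065e-01, -5.14535309e-04]), 'force': array([-0.19153655,  0.04429376, -0.0259655 ]), 'wrist_torque': array([-0.04913376,  0.0442778 ,  0.02885295]), 'grip_width': 1.0009035682283292}
{'fx': 480.01078807767874, 'fy': 480.01078807767874, 'cx': 322.6690586051333, 'cy': 207.980999179135, 'world_to_cam': array([[ 7.38241891e-01, -6.74515454e-01,  5.27385158e-03,
        -4.85796676e+02],
       [ 3.87509186e-01,  4.30493667e-01,  8.15175953e-01,
        -3.24228691e+02],
       [-5.52119137e-01, -5.99753371e-01,  5.79189393e-01,
        -1.03252557e+03],
       [ 0.00000000e+00,  0.00000000e+00,  0.00000000e+00,
         1.00000000e+00]])}
{'fx': 370.768405106282, 'fy': 370.768405106282, 'cx': 325.50625855023037, 'cy': 201.12053492565994, 'world_to_cam': array([[-1.45967915e-02, -9.99889851e-01, -2.68702801e-03,
        -7.15883751e+00],
       [ 9.86842442e-01, -1.48389861e-02,  1.61002483e-01,
        -6.30797671e+02],
       [-1.61024621e-01, -3.01553603e-04,  9.86950343e-01,
        -1.17814731e+03],
       [ 0.00000000e+00,  0.00000000e+00,  0.00000000e+00,
         1.00000000e+00]])}
```

View pics/s0.png

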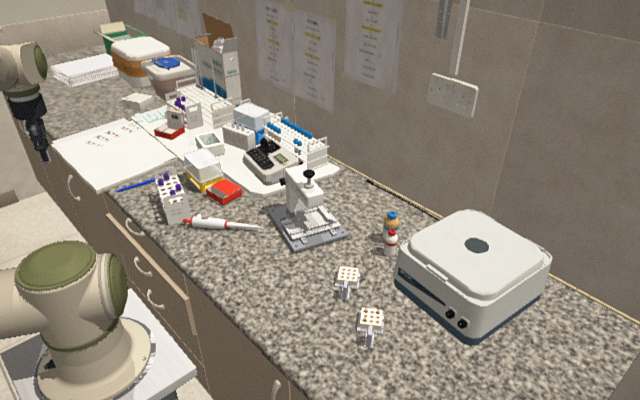

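View pics/t0.png

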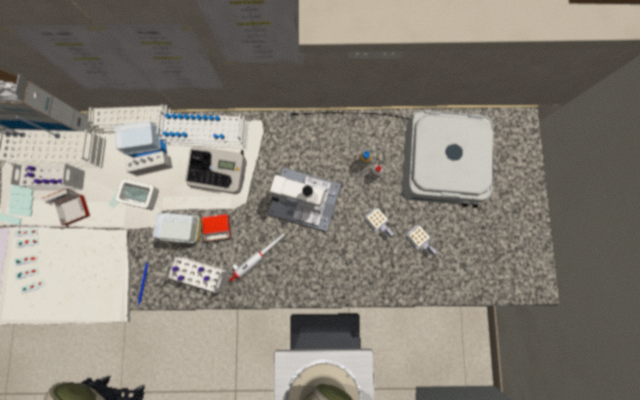

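The scene view shows the arrayer near (305,215) and trays at (347,277) and (371,322); the top view has the knob at (308,191) and trays at (377,222) and (421,240), fins towards lower right. I'll zoom in next.

```bash
python3 - <<'E'
from h import *
s=cv2.imread('pics/s0.png');t=cv2.imread('pics/t0.png')
r=lambda i,x,y,w,h,k:cv2.resize(i[y:y+h,x:x+w],None,fx=k,fy=k,interpolation=cv2.INTER_CUBIC)
A=r(s,320,255,80,100,5); B=r(t,355,200,80,60,5);C=r(t,260,160,80,75,4)
o=np.zeros((600,800,3),np.uint8);o[:500,:400]=A;o[:300,400:]=B;o[300:600,400:720]=C
cv2.imwrite('pics/z0.png',o)
E
```

```text
(no output)
```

View pics/z0.png

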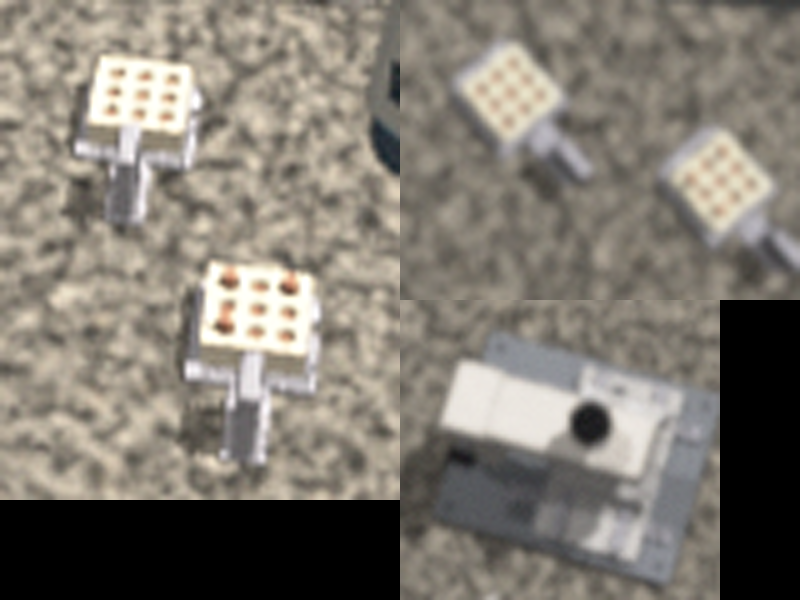

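The zoom shows proud cores (a, b, c pattern) on the tray nearer the robot's right (scene 371,322; top 421,240). The other tray is finished. Now I'll measure.

```bash
python3 - <<'E'
from h import *
s=cap('scene');t=cap('top')
def tray(d,box):
    x,y,w,h=box;im=cv2.cvtColor(d['img'][y:y+h,x:x+w],cv2.COLOR_BGR2HSV)
    rgb=d['img'][y:y+h,x:x+w].astype(int)
    m=((rgb[...,2]>200)&(rgb[...,2]-rgb[...,0]>22)).astype(np.uint8)
    m=cv2.morphologyEx(m,cv2.MORPH_CLOSE,np.ones((5,5)))
    c=max(cv2.findContours(m,0,2)[0],key=cv2.contourArea)
    P=np.array([onz(d,u+x,v+y,20)[:2] for u,v in c[:,0]],np.float32)
    r=cv2.minAreaRect(P);print('tray',r,c.shape,cv2.boundingRect(c))
tray(t,(398,218,50,50));tray(s,(350,300,50,60))
tray(t,(360,200,35,40));tray(s,(330,258,35,40))
# knob
k=(t['img'][175:205,290:325].max(2)<60).astype(np.uint8);M=cv2.moments(k,True)
u,v=M['m10']/M['m00']+290,M['m01']/M['m00']+175;print('knob top',u,v,M['m00'],onz(t,u,v,195))
k=(s['img'][165:190,295:325].max(2)<60).astype(np.uint8)
n,l,st,ce=cv2.connectedComponentsWithStats(k);print(st,ce)
o1,r1=ray(t,u,v)
i=1+np.argmax(st[1:,4]);u2,v2=ce[i]+[295,165];print('scene knob',onz(s,u2,v2,190))
# base corners (top view, crop C /4 + (260,160))
for (cx,cy) in [(495-400,330-300),(718-400,392-300),(668-400,582-300),(437-400,520-300)]:
    print('base',onz(t,cx/4+260,cy/4+160,16))
# head: front corners
for (cx,cy) in [(460-400,362-300),(662-400,402-300),(645-400,478-300),(441-400,430-300)]:
    print('head',onz(t,cx/4+260,cy/4+160,150))
# fin ends top view, z 44
for (cx,cy) in [(760-400,235),(800-400,268)]: print('fin',onz(t,cx/5+355,cy/5+200,40))
for (cx,cy) in [(252,355),(245,395)]: print('finS',onz(s,cx/5+320,cy/5+255,44))
for n,(u,v) in {'red':(378,170),'blu':(366,155)}.items(): print(n,onz(t,u,v,80))
E
```

```text
tray ((513.3565063476562, -326.730224609375), (47.4004020690918, 47.32545852661133), 38.29943084716797) (26, 1, 2) (12, 9, 19, 19)
tray ((518.2766723632812, -315.8500671386719), (72.56195068359375, 55.993377685546875), 39.88138961791992) (33, 1, 2) (8, 0, 25, 26)
tray ((575.4744262695312, -188.5808563232422), (46.077293395996094, 46.84626388549805), 37.59066390991211) (27, 1, 2) (8, 9, 18, 19)
tray ((578.5261840820312, -174.4486083984375), (95.359619140625, 71.35294342041016), 71.79755401611328) (45, 1, 2) (0, 0, 32, 24)
knob top 307.23214285714283 190.75 56.0 [638.79864426  36.64909555 195.        ]
[[  0   0  30  25 690]
 [  9   5  10   8  60]] [[14.58695652 12.31594203]
 [13.5         8.36666667]]
scene knob [637.98320147  36.26426922 190.        ]
base [756.50048806 126.3983896   16.        ]
base [698.74888716 -65.52469683  16.        ]
base [536.03343331 -20.05899312  16.        ]
base [591.52193322 175.00618126  16.        ]
head [696.79928484 137.89350728 150.        ]
head [663.01148018 -17.22243895 150.        ]
head [604.27093675  -3.44055898 150.        ]
head [643.73482236 152.0317291  150.        ]
fin [ 475.10739585 -346.85115507   40.        ]
fin [ 453.32012909 -371.71491145   40.        ]
finS [ 472.90331078 -357.62006273   44.        ]
finS [ 454.39896535 -370.72959567   44.        ]
red [ 726.73572147 -190.18731457   80.        ]
blu [ 778.20632154 -152.47973005   80.        ]
```

```bash
cat >> h.py <<'E'
from scipy.spatial.transform import Rotation as Ro
def tool(psi,lean):
    z=np.array([np.sin(lean)*np.cos(psi),np.sin(lean)*np.sin(psi),-np.cos(lean)]);y=np.array([np.sin(psi),-np.cos(psi),0])
    return np.column_stack([np.cross(y,z),y,z])
def go(p,psi,lean,st=None):
    "remaining shift and turn to a TCP pose"
    st=st or sense();R=Ro.from_quat(np.roll(st['ee_rot'],-1))
    w=(Ro.from_matrix(tool(psi,lean))*R.inv()).as_rotvec();d=np.array(p)-st['eef_pos']
    print('t',round(st['time_s'],2),'pos',st['eef_pos'].round(1),'F',st['force'].round(1),'w',round(st['grip_width'],2),'d',d.round(1),'|d|',np.linalg.norm(d).round(1),'turn',w.round(3),'j',st['joints'].round(2))
E
```

Request:
{"method": "play_rows", "body": {
  "plan": [
    [12, -36, 0, 0, 0, -0.1, 1],
    [12, -36, 0, 0, 0, -0.1, 1],
    [12, -36, 0, 0, 0, -0.1, 1],
    [12, -36, 0, 0, 0, -0.1, 1],
    [12, -36, 0, 0, 0, -0.1, 1]
  ]
}}

```text
time_s: 0.62
eef_pos: [189.0, 325.6, 228.1]
ee_rot: [-0.001, 0.372, 0.928, -0.001]
force: [1.8, 1.2, -0.1]
grip_width: 1.001
```

Request:
{"method": "play_rows", "body": {
  "plan": [
    [12, -36, 0, 0, 0, -0.1, 1],
    [12, -36, 0, 0, 0, -0.1, 1],
    [12, -36, 0, 0, 0, -0.1, 1],
    [12, -36, 0, 0, 0, -0.1, 1],
    [12, -36, 0, 0, 0, -0.1, 1]
  ]
}}

```text
time_s: 1.03
eef_pos: [247.3, 139.8, 227.8]
ee_rot: [-0.0, 0.596, 0.803, -0.0]
force: [2.2, 1.7, 0.4]
grip_width: 1.003
```

Request:
{"method": "play_rows", "body": {
  "plan": [
    [12, -36, 0, 0, 0, -0.1, 1],
    [12, -36, 0, 0, 0, -0.1, 1],
    [12, -36, 0, 0, 0, -0.1, 1],
    [12, -36, 0, 0, 0, -0.1, 1],
    [12, -36, 0, 0, 0, -0.1, 1]
  ]
}}

```text
time_s: 1.45
eef_pos: [306.0, -46.6, 228.8]
ee_rot: [0.002, 0.782, 0.624, 0.001]
force: [1.4, 0.5, -1.0]
grip_width: 0.998
```

Request:
{"method": "play_rows", "body": {
  "plan": [
    [12, -36, 0, 0, 0, -0.1, 1],
    [12, -36, 0, 0, 0, -0.1, 1],
    [12, -36, 0, 0, 0, -0.1, 1],
    [12, -36, 0, 0, 0, -0.1, 1],
    [12, -36, 0, 0, 0, -0.1, 1]
  ]
}}

```text
time_s: 1.87
eef_pos: [365.8, -237.7, 228.7]
ee_rot: [0.003, 0.918, 0.397, 0.001]
force: [0.3, 0.9, -0.1]
grip_width: 1.002
```

```bash
python3 -c "
from h import *
go((426,-396,150),.668,.7)"
```

```text
t 1.87 pos [ 365.8 -237.7  228.7] F [ 0.3  0.9 -0.1] w 1.0 d [  60.2 -158.3  -78.7] |d| 186.7 turn [ 0.479 -0.513 -0.139] j [-0.85  0.11  1.75 -0.    1.27 -0.09]
```

Request:
{"method": "play_rows", "body": {
  "plan": [
    [9, -23, -11, 0.069, -0.074, -0.02, 1],
    [9, -23, -11, 0.069, -0.074, -0.02, 1],
    [9, -23, -11, 0.069, -0.074, -0.02, 1],
    [9, -23, -11, 0.069, -0.074, -0.02, 1],
    [9, -23, -11, 0.069, -0.074, -0.02, 1]
  ]
}}

```text
time_s: 2.28
eef_pos: [414.5, -362.4, 174.6]
ee_rot: [-0.078, 0.907, 0.331, 0.246]
force: [0.4, 0.4, -0.1]
grip_width: 1.001
```

Request:
{"method": "play_rows", "body": {
  "plan": [
    [8, -22, -11, 0.069, -0.074, -0.02, 1],
    [8, -22, -11, 0.069, -0.074, -0.02, 1],
    [0, 0, 0, 0, 0, 0, 1]
  ]
}}

```text
time_s: 2.53
eef_pos: [429.0, -413.1, 146.5]
ee_rot: [-0.114, 0.885, 0.294, 0.344]
force: [-0.3, -0.3, -0.9]
grip_width: 0.997
```

```bash
python3 -c "
from h import *
go((426,-396,93),.668,.7)
w=cap('wrist','w1.png');print(w['world_to_cam'].round(3).tolist(),w['fx'])
print([np.round(proj(w,p)) for p in ((466,-364,44),(513,-327,20))])"
```

```text
t 2.53 pos [ 429.  -413.1  146.5] F [-0.3 -0.3 -0.9] w 1.0 d [ -3.   17.1 -53.5] |d| 56.2 turn [-0.024  0.033  0.027] j [-1.26  0.61  1.46  0.71  1.4  -0.57]
[[0.597, -0.802, 0.002, -588.364], [0.715, 0.533, 0.452, -179.607], [-0.363, -0.268, 0.892, -241.874], [0.0, 0.0, 0.0, 1.0]] 327.6877985234528
[array([298., 221.]), array([299., 174.])]
```

View pics/w1.png

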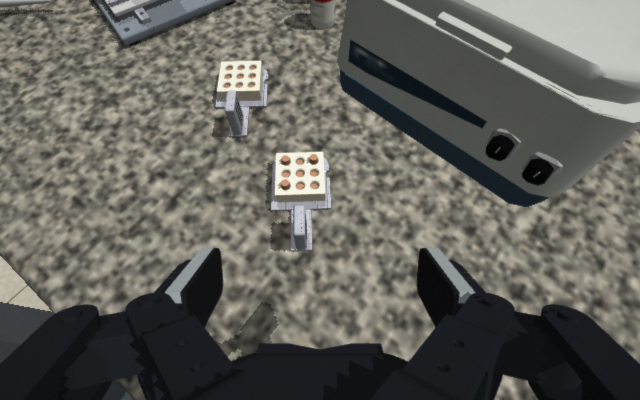

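The wrist view shows the proud-core tray at (300,177) with its fin around (301,228), near where I predicted (298,221). I'll refine from this view.

```bash
cat > tr.py <<'E'
from h import *
def trayw(d,box,z=20):
    x,y,w,h=box;c=d['img'][y:y+h,x:x+w].astype(int)
    m=((c[...,2]>215)&(c[...,2]-c[...,0]>22)).astype(np.uint8)
    m=cv2.morphologyEx(m,cv2.MORPH_CLOSE,np.ones((7,7)))
    k=max(cv2.findContours(m,0,1)[0],key=cv2.contourArea)
    P=np.array([onz(d,u+x,v+y,z)[:2] for u,v in k[:,0]],np.float32)
    r=cv2.minAreaRect(P);return r,cv2.boundingRect(k),m
if __name__=='__main__':
    d={**cap('wrist')}
    r,b,m=trayw(d,(255,135,90,75));print(r,b)
    print([np.round(onz(d,*p,44),1) for p in ((298,208),(303,246),(300,210))])
    cv2.imwrite('pics/m1.png',np.hstack([cv2.resize(d['img'][135:265,255:345],None,fx=4,fy=4),]))
E
python3 tr.py
```

```text
((513.7573852539062, -324.7406005859375), (47.741947174072266, 44.92571258544922), 38.515525817871094) (21, 18, 46, 43)
[array([ 475.8, -355.2,   44. ]), array([ 451.7, -379.5,   44. ]), array([ 475.4, -357.7,   44. ])]
```

View pics/m1.png

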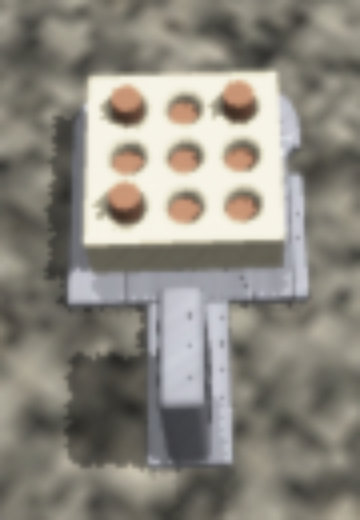

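The crop shows the fin's top face from (300.3,207.5) to (301.2,236.2) full-frame, with the notch on the right. All three cores are proud.

```bash
python3 - <<'E'
from h import *
d=cap('wrist')
f=[onz(d,a/4+255,b/4+135,44) for a,b in ((181,290),(185,405))];print(np.round(f,1))
C=np.array([onz(d,a/4+255,b/4+135,20)[:2] for a,b in ((88,76),(276,70),(282,242),(84,244))]);c=C.mean(0)
print(c,np.linalg.norm(np.roll(C,-1,0)-C,axis=1)); fx=(C[0]+C[1]-C[2]-C[3]);psi=np.arctan2(fx[1],fx[0])
v=f[0][:2]-f[1][:2];print(psi,np.arctan2(v[1],v[0]))
g=c-60*np.array([np.cos(psi),np.sin(psi)]);print(g,(f[0]+f[1])/2)
psi=.675
z=tool(psi,.7)[:,2];G=np.r_[466.5,-363,32];print(z,G+19*z,G-60*z)
go(G-30*z,psi,.7);go(G+19*z,psi,.7)
E
```

```text
[[ 478.5 -355.    44. ]
 [ 458.5 -371.9   44. ]]
[ 515.56353869 -324.69883339] [48.33007634 49.59185069 47.60672067 48.24962596]
0.6746600244159582 0.7021051614624257
[ 468.70837734 -362.17674494] [ 468.48222702 -363.46188781   44.        ]
[ 0.50294523  0.4025699  -0.76484219] [ 476.0559593  -355.35117182   17.46799844] [ 436.32328641 -387.15419425   77.89053124]
t 2.68 pos [ 430.6 -409.9  151.9] F [-0.2  0.8  0.3] w 1.0 d [ 20.9  34.8 -97. ] |d| 105.2 turn [-0.014  0.031  0.027] j [-1.25  0.6   1.47  0.7   1.4  -0.57]
t 2.68 pos [ 430.6 -409.9  151.9] F [-0.2  0.8  0.3] w 1.0 d [  45.5   54.6 -134.5] |d| 152.1 turn [-0.014  0.031  0.027] j [-1.25  0.6   1.47  0.7   1.4  -0.57]
```

Request:
{"method": "play_rows", "body": {
  "plan": [
    [6, 9, -24, -0.004, 0.008, 0.007, 1],
    [6, 9, -24, -0.004, 0.008, 0.007, 1],
    [6, 9, -24, -0.004, 0.008, 0.007, 1],
    [6, 9, -24, -0.004, 0.008, 0.007, 1],
    [0, 0, 0, 0, 0, 0, 1]
  ]
}}

```text
time_s: 3.1
eef_pos: [457.9, -369.9, 62.2]
ee_rot: [-0.105, 0.886, 0.319, 0.32]
force: [-0.5, 0.1, -1.4]
grip_width: 1.001
```

```bash
python3 -c "
from h import *
go((477.6,-355.4,18),.675,.7)"
```

```text
t 3.1 pos [ 457.9 -369.9   62.2] F [-0.5  0.1 -1.4] w 1.0 d [ 19.7  14.5 -44.2] |d| 50.5 turn [ 0.023  0.001 -0.011] j [-1.16  0.69  1.57  0.72  1.2  -0.66]
```

Request:
{"method": "play_rows", "body": {
  "plan": [
    [7, 5, -15, 0.008, 0, -0.004, 1],
    [7, 5, -15, 0.008, 0, -0.004, 1],
    [6, 4, -13, 0.008, 0, -0.004, 1],
    [0, 0, 0, 0, 0, 0, 1]
  ]
}}

```text
time_s: 3.43
eef_pos: [481.3, -355.1, 24.7]
ee_rot: [-0.11, 0.886, 0.314, 0.324]
force: [0.2, 0.2, 0.5]
grip_width: 1.002
```

```bash
python3 -c "
from h import *
go((477.6,-355.4,18),.675,.7)"
```

```text
t 3.43 pos [ 481.3 -355.1   24.7] F [0.2 0.2 0.5] w 1.0 d [-3.7 -0.3 -6.7] |d| 7.6 turn [ 0.008  0.005 -0.003] j [-1.12  0.76  1.57  0.77  1.13 -0.68]
```

Request:
{"method": "play_rows", "body": {
  "plan": [
    [-4, 0, -7, 0.008, 0.005, -0.003, 1],
    [0, 0, 0, 0, 0, 0, 0],
    [0, 0, 0, 0, 0, 0, -1],
    [0, 0, 0, 0, 0, 0, -1],
    [0, 0, 0, 0, 0, 0, -1]
  ],
  "grip_force": 70
}}

```text
time_s: 3.85
eef_pos: [477.0, -357.2, 19.9]
ee_rot: [-0.112, 0.886, 0.311, 0.324]
force: [0.8, -0.2, -0.4]
grip_width: 0.451
```

Request:
{"method": "play_rows", "body": {
  "plan": [
    [0, 0, 0, 0, 0, 0, -1],
    [0, 0, 0, 0, 0, 0, -1],
    [0, 0, 0, 0, 0, 0, -1],
    [0, 0, 0, 0, 0, 0, -1]
  ]
}}

```text
time_s: 4.18
eef_pos: [476.9, -357.9, 20.8]
ee_rot: [-0.111, 0.886, 0.311, 0.324]
force: [0.5, 1.5, -1.5]
grip_width: 0.104
```

```bash
python3 -c "
from h import *
go((477.6,-355.4,18),.675,.7)"
```

```text
t 4.18 pos [ 476.9 -357.9   20.8] F [ 0.5  1.5 -1.5] w 0.1 d [ 0.7  2.5 -2.8] |d| 3.8 turn [0.005 0.002 0.002] j [-1.13  0.76  1.57  0.77  1.13 -0.68]
```

Request:
{"method": "play_rows", "body": {
  "plan": [
    [0, 0, 8, 0, 0, 0, -1],
    [0, 0, 22, 0, 0, 0, -1],
    [0, 0, 25, 0, 0, 0, -1],
    [0, 0, 25, 0, 0, 0, -1],
    [0, 0, 5, 0, 0, 0, -1]
  ]
}}

```text
time_s: 4.6
eef_pos: [475.3, -356.3, 107.2]
ee_rot: [-0.113, 0.887, 0.31, 0.322]
force: [0.1, -0.0, -2.2]
grip_width: 0.108
```

Request:
{"method": "play_rows", "body": {
  "plan": [
    [14, 28, 0, 0, 0, 0.076, -1],
    [14, 28, 0, 0, 0, 0.076, -1],
    [14, 28, 0, 0, 0, 0.076, -1],
    [14, 28, 0, 0, 0, 0.076, -1],
    [14, 28, 0, 0, 0, 0.076, -1]
  ]
}}

```text
time_s: 5.02
eef_pos: [543.9, -217.5, 107.5]
ee_rot: [-0.17, 0.812, 0.475, 0.293]
force: [0.3, -0.1, -2.7]
grip_width: 0.105
```

Request:
{"method": "play_rows", "body": {
  "plan": [
    [14, 28, 0, 0, 0, 0.076, -1],
    [14, 28, 0, 0, 0, 0.076, -1],
    [14, 28, 0, 0, 0, 0.076, -1],
    [0, 0, 0, 0, 0, 0, -1]
  ]
}}

```text
time_s: 5.35
eef_pos: [588.0, -124.3, 104.8]
ee_rot: [-0.206, 0.747, 0.572, 0.269]
force: [0.4, 0.8, -3.1]
grip_width: 0.102
```

```bash
python3 - <<'E'
from h import *
go((587.6,-136.6,83),1.285,.7)
w=cap('wrist');s=cap('scene')
O=np.array([638.5,36.5,0]);e=np.array([.282,.959,0]);n=np.array([-.959,.282,0])
print('stylus tip w',np.round(proj(w,O+[0,0,78])),'entry',np.round(proj(w,O-44*e+[0,0,40])),'s entry',np.round(proj(s,O-44*e+[0,0,40])))
c=cv2.resize(s['img'][150:260,250:370],None,fx=4,fy=4,interpolation=cv2.INTER_CUBIC)
o=np.zeros((600,800,3),np.uint8);o[:440,:480]=c;o[400:600,480:800]=cv2.resize(w['img'],(320,200))
cv2.imwrite('pics/s2.png',o);cv2.imwrite('pics/w2.png',w['img'])
E
```

```text
t 5.35 pos [ 588.  -124.3  104.8] F [ 0.4  0.8 -3.1] w 0.1 d [ -0.4 -12.3 -21.8] |d| 25.0 turn [ 0.009 -0.002 -0.021] j [-0.67  0.69  1.41  0.64  1.39 -0.64]
stylus tip w [328.  43.] entry [326. 121.] s entry [316. 226.]
```

View pics/w2.png

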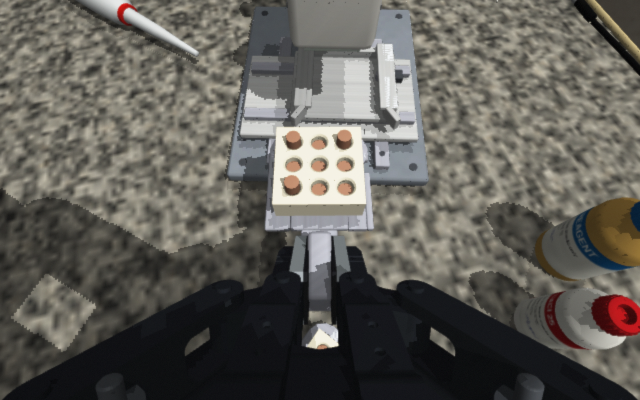

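The wrist view shows the tray held straight and level and the holder ahead, with its walls at u≈303 and 386 and the mouth at v≈120. The holder sits right of the tray. I'll zoom to measure the wall positions.

```bash
python3 - <<'E'
from h import *
w=cv2.imread('pics/w2.png');cv2.imwrite('pics/w2z.png',cv2.resize(w[0:150,230:430],None,fx=4,fy=4,interpolation=cv2.INTER_CUBIC))
E
```

```text
(no output)
```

View pics/w2z.png

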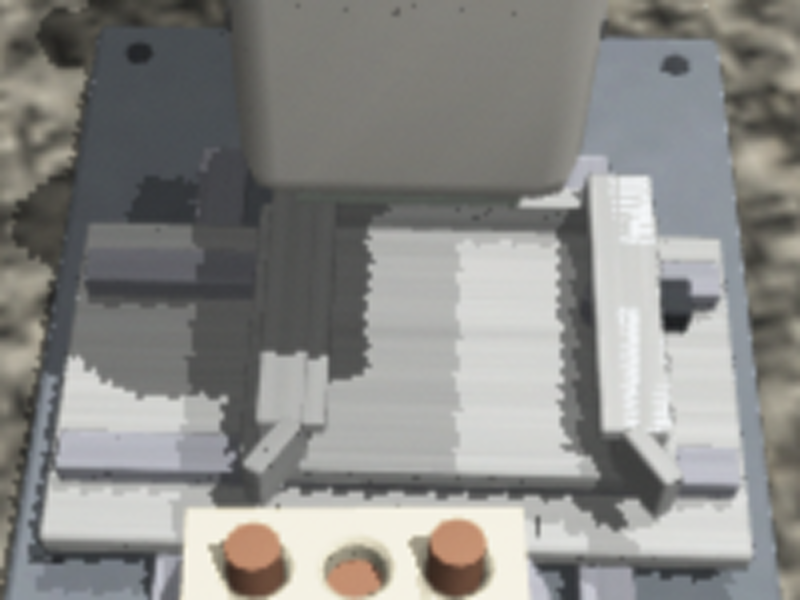

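The zoom shows the left lip's inner front corner at (312,106.2) and the right one's at (380.5,108); the right lip's inner edge runs up to (377.5,44.5).

```bash
python3 - <<'E'
from h import *
w=cap('wrist');go((587.6,-136.6,83),1.285,.7)
O=np.array([638.5,36.5]);psi=1.285;E=np.array([[np.cos(psi),np.sin(psi)],[-np.sin(psi),np.cos(psi)]])
f=lambda zx,zy,z:(E@(onz(w,230+zx/4,zy/4,z)[:2]-O)).round(1)
for n,a in dict(Llip=(328,425,52),Rlip=(602,432,52),Rlipfar=(590,178,52),Llipfar=(332,205,52),baseL=(105,30,16),baseR=(715,42,16),headL=(250,185,108),headR=(585,185,108),slideFL=(45,550,30),slideFR=(748,560,30),coreb=(457,535,0)).items(): print(n,f(*a))
# tray centre by tool pose
st=sense();print('tray pred',E@(st['eef_pos'][:2]+50.5*np.array([np.cos(psi),np.sin(psi)])-O), 'z',st['eef_pos'][2]-20.8)
z=st['eef_pos'][2]-.8
# wax front corners top: from full pic (274,128),(362,127),(366,205),(273,204)
C=np.array([E@(onz(w,u,v,z)[:2]-O) for u,v in ((276,127.5),(361.5,126.8),(366,204),(273,205))]);print(C.round(1),C.mean(0),z)
E
```

```text
t 5.5 pos [ 586.2 -129.2  104.7] F [ 0.  -0.3 -2.7] w 0.11 d [  1.4  -7.4 -21.7] |d| 23.0 turn [ 0.01  -0.003 -0.012] j [-0.68  0.69  1.42  0.64  1.39 -0.64]
Llip [-43.1  10.8]
Rlip [-44.2 -42.7]
Rlipfar [ 24.1 -44.4]
Llipfar [15.4 11.2]
baseL [118.8  75.4]
baseR [116.1 -89.4]
headL [-42.1  21.9]
headR [-41.5 -30.7]
slideFL [-58.   69.4]
slideFR [-58.7 -75.6]
coreb [-32.5 -18.3]
tray pred [-123.23378503    3.46522843] z 83.91463607041517
[[-100.8   28.9]
 [ -99.7  -19.6]
 [-147.1  -20. ]
 [-148.3   27.3]] [-123.95673739    4.1328092 ] 103.91463607041517
```

Request:
{"method": "play_rows", "body": {
  "plan": [
    [6, -2, -10, 0.003, -0.001, -0.006, -1],
    [6, -2, -10, 0.003, -0.001, -0.006, -1],
    [6, -2, -11, 0.003, -0.001, -0.006, -1],
    [0, 0, -11, 0, 0, 0, -1],
    [0, 0, 0, 0, 0, 0, -1]
  ]
}}

```text
time_s: 5.92
eef_pos: [602.9, -141.3, 59.4]
ee_rot: [-0.202, 0.757, 0.556, 0.275]
force: [-0.4, 0.1, -3.0]
grip_width: 0.105
```

```bash
cat >> h.py <<'E'
O=np.array([638.5,36.5]);PSI=1.28;E=np.array([[np.cos(PSI),np.sin(PSI)],[-np.sin(PSI),np.cos(PSI)]])
def loc(x,y,z): return np.r_[O+E.T@np.array([x,y]),z]
def rep(*t,lean=.7,psi=PSI):
    st=sense();print('TCP in arrayer',(E@(st['eef_pos'][:2]-O)).round(1),'F arr',(E@st['force'][:2]).round(1),st['force'][2].round(1))
    for x in t: go(loc(*x),psi,lean,st)
E
python3 - <<'E'
from h import *
rep((-173.5,-15.3,63))
w=cap('wrist','w3.png')
cv2.imwrite('pics/w3z.png',cv2.resize(w['img'][20:220,220:440],None,fx=3,fy=3,interpolation=cv2.INTER_CUBIC))
E
```

```text
TCP in arrayer [-180.5  -16.8] F arr [0.  0.4] -3.0
t 5.92 pos [ 602.9 -141.3   59.4] F [-0.4  0.1 -3. ] w 0.1 d [0.5 7.2 3.6] |d| 8.1 turn [ 0.002 -0.001  0.013] j [-0.68  0.79  1.38  0.66  1.33 -0.66]
```

View pics/w3z.png

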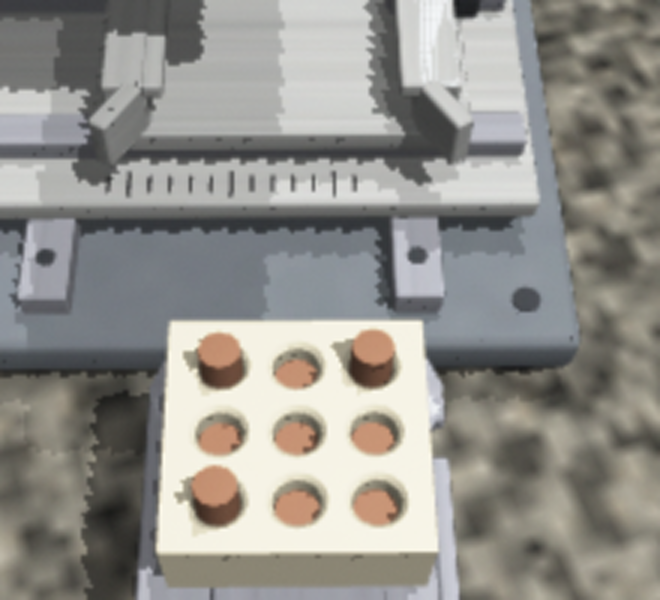

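Now the lips' inner front corners are at zoom (163,90) and (402,86), and the wax face corners at (169,322), (422,322), (437,552) and (156,552).

```bash
python3 - <<'E'
from h import *
rep((-173.5,-15.3,63))
w=cap('wrist');z=sense()['eef_pos'][2]-.8
f=lambda a,z:(E@(onz(w,220+a[0]/3,20+a[1]/3,z)[:2]-O))
print('lips',f((163,90),52).round(1),f((402,86),52).round(1))
C=np.array([f(a,z) for a in ((169,322),(422,322),(437,552),(156,552))]);print(C.round(1),C.mean(0),z)
E
```

```text
TCP in arrayer [-180.6  -17.2] F arr [-0.3 -0.2] -1.8
t 5.97 pos [ 603.2 -141.5   60.4] F [ 0.1 -0.4 -1.8] w 0.1 d [0.2 7.4 2.6] |d| 7.8 turn [ 0.003 -0.     0.013] j [-0.68  0.79  1.38  0.66  1.33 -0.66]
lips [-38.3  11.2] [-37.7 -42.9]
[[-108.4    6. ]
 [-109.   -41.7]
 [-156.1  -41.2]
 [-155.5    6.3]] [-132.24519012  -17.64873798] 60.70864064600644
```

Request:
{"method": "play_rows", "body": {
  "plan": [
    [-3, 1, 2, 0.002, 0, 0.013, -1],
    [4, 14, 0, 0, 0, 0, -1],
    [4, 14, 0, 0, 0, 0, -1],
    [2, 7, 0, 0, 0, 0, -1],
    [0, 0, 0, 0, 0, 0, -1]
  ]
}}

```text
time_s: 6.43
eef_pos: [611.0, -103.0, 66.4]
ee_rot: [-0.203, 0.753, 0.562, 0.276]
force: [0.8, 0.4, -2.7]
grip_width: 0.106
```

```bash
python3 - <<'E'
from h import *
rep((-100,-14.4,62.5))
E
```

```text
TCP in arrayer [-141.5  -13.6] F arr [ 0.6 -0.6] -2.7
t 6.43 pos [ 611.  -103.    66.4] F [ 0.8  0.4 -2.7] w 0.11 d [12.6 39.5 -3.9] |d| 41.7 turn [ 0.003  0.004 -0.002] j [-0.62  0.76  1.41  0.68  1.31 -0.63]
```

Request:
{"method": "play_rows", "body": {
  "plan": [
    [0, 0, -4, 0, 0, 0, -1],
    [0, 0, 0, 0, 0, 0, -1],
    [0, 0, 0, 0, 0, 0, -1]
  ]
}}

```text
time_s: 6.68
eef_pos: [611.2, -101.9, 62.6]
ee_rot: [-0.203, 0.752, 0.563, 0.276]
force: [-0.4, -0.4, -3.6]
grip_width: 0.102
```

```bash
python3 - <<'E'
from h import *
rep((-100,-14.4,62.5))
E
```

```text
TCP in arrayer [-140.4  -13.5] F arr [-0.4  0.3] -3.6
t 6.68 pos [ 611.2 -101.9   62.6] F [-0.4 -0.4 -3.6] w 0.1 d [12.4 38.4 -0.1] |d| 40.4 turn [ 0.004  0.005 -0.004] j [-0.62  0.77  1.41  0.68  1.3  -0.64]
```

Request:
{"method": "play_rows", "body": {
  "plan": [
    [2, 5, 0, 0, 0, 0, -1],
    [2, 5, 0, 0, 0, 0, -1],
    [2, 5, 0, 0, 0, 0, -1],
    [2, 5, 0, 0, 0, 0, -1],
    [0, 0, 0, 0, 0, 0, -1]
  ]
}}

```text
time_s: 7.1
eef_pos: [619.9, -80.7, 62.3]
ee_rot: [-0.203, 0.752, 0.563, 0.276]
force: [0.2, 0.3, -3.2]
grip_width: 0.104
```

```bash
python3 - <<'E'
from h import *
rep((-100,-14.4,62.5))
E
```

```text
TCP in arrayer [-117.6  -15.8] F arr [ 0.3 -0.1] -3.2
t 7.1 pos [619.9 -80.7  62.3] F [ 0.2  0.3 -3.2] w 0.1 d [ 3.7 17.3  0.2] |d| 17.7 turn [ 0.003  0.005 -0.002] j [-0.58  0.77  1.41  0.7   1.28 -0.61]
```

Request:
{"method": "play_rows", "body": {
  "plan": [
    [1, 6, 0, 0, 0, 0, -1],
    [1, 6, 0, 0, 0, 0, -1],
    [2, 6, 0, 0, 0, 0, -1],
    [0, 0, 0, 0, 0, 0, -1]
  ]
}}

```text
time_s: 7.43
eef_pos: [624.3, -60.5, 62.4]
ee_rot: [-0.203, 0.752, 0.563, 0.276]
force: [0.8, 0.6, -3.0]
grip_width: 0.11
```

```bash
python3 - <<'E'
from h import *
rep((-60,-14.4,62.5))
E
```

```text
TCP in arrayer [-97.  -14.2] F arr [ 0.8 -0.6] -3.0
t 7.43 pos [624.3 -60.5  62.4] F [ 0.8  0.6 -3. ] w 0.11 d [10.8 35.4  0.1] |d| 37.0 turn [ 0.003  0.005 -0.003] j [-0.55  0.76  1.42  0.71  1.26 -0.6 ]
```

Request:
{"method": "play_rows", "body": {
  "plan": [
    [2, 6, 0, 0, 0, 0, -1],
    [2, 6, 0, 0, 0, 0, -1],
    [2, 6, 0, 0, 0, 0, -1],
    [0, 0, 0, 0, 0, 0, -1]
  ]
}}

```text
time_s: 7.77
eef_pos: [630.8, -40.4, 62.3]
ee_rot: [-0.203, 0.752, 0.563, 0.276]
force: [-0.6, 0.3, -2.4]
grip_width: 0.104
```

Request:
{"method": "play_rows", "body": {
  "plan": [
    [2, 6, 0, 0, 0, 0, -1],
    [2, 6, 0, 0, 0, 0, -1],
    [2, 6, 0, 0, 0, 0, -1],
    [0, 0, 0, 0, 0, 0, -1]
  ]
}}

```text
time_s: 8.1
eef_pos: [637.0, -20.9, 62.3]
ee_rot: [-0.203, 0.752, 0.563, 0.275]
force: [-0.3, 0.0, -1.4]
grip_width: 0.104
```

```bash
python3 - <<'E'
from h import *
rep((-31,-14.4,62.5))
E
```

```text
TCP in arrayer [-55.4 -15. ] F arr [-0.1  0.3] -1.4
t 8.1 pos [637.  -20.9  62.3] F [-0.3  0.  -1.4] w 0.1 d [ 6.4 23.5  0.2] |d| 24.4 turn [ 0.004  0.004 -0.004] j [-0.48  0.76  1.42  0.74  1.22 -0.55]
```

Request:
{"method": "play_rows", "body": {
  "plan": [
    [1, 5, 0, 0, 0, 0, -1],
    [2, 5, 0, 0, 0, 0, -1],
    [1, 5, 0, 0, 0, 0, -1]
  ]
}}

```text
time_s: 8.35
eef_pos: [641.6, -6.1, 62.4]
ee_rot: [-0.202, 0.753, 0.563, 0.275]
force: [-1.1, -5.5, -1.2]
grip_width: 0.106
```

Request:
{"method": "play_rows", "body": {
  "plan": [
    [1, 3, 0, 0, 0, 0, -1],
    [1, 3, 0, 0, 0, 0, -1]
  ]
}}

```text
time_s: 8.52
eef_pos: [643.9, 0.6, 62.4]
ee_rot: [-0.202, 0.753, 0.563, 0.275]
force: [-1.4, -1.4, -1.8]
grip_width: 0.101
```

```bash
python3 - <<'E'
from h import *
rep((-31,-14.4,62.5))
E
```

```text
TCP in arrayer [-32.8 -15.4] F arr [-1.8  0.9] -1.8
t 8.52 pos [6.439e+02 6.000e-01 6.240e+01] F [-1.4 -1.4 -1.8] w 0.1 d [-0.5  2.1  0.1] |d| 2.1 turn [ 0.006  0.005 -0.002] j [-0.45  0.76  1.42  0.75  1.2  -0.53]
```

Near home. I'll press on until there is a firm stop.

Request:
{"method": "play_rows", "body": {
  "plan": [
    [1, 3, 0, 0, 0, 0, -1],
    [1, 3, 0, 0, 0, 0, -1]
  ]
}}

```text
time_s: 8.68
eef_pos: [646.5, 4.2, 62.6]
ee_rot: [-0.199, 0.754, 0.563, 0.274]
force: [-13.6, -38.4, 11.3]
grip_width: 0.108
```

Request:
{"method": "play_rows", "body": {
  "plan": [
    [1, 3, 0, 0, 0, 0, -1]
  ]
}}

```text
time_s: 8.77
eef_pos: [648.2, 3.6, 63.1]
ee_rot: [-0.195, 0.755, 0.563, 0.273]
force: [-9.5, -24.1, 6.4]
grip_width: 0.102
```

```bash
python3 - <<'E'
from h import *
rep((-31,-14.4,62.5))
E
```

```text
TCP in arrayer [-28.7 -18.7] F arr [-25.8   2.2] 6.4
t 8.77 pos [648.2   3.6  63.1] F [ -9.5 -24.1   6.4] w 0.1 d [-4.8 -0.9 -0.6] |d| 4.9 turn [0.018 0.008 0.002] j [-0.44  0.76  1.42  0.74  1.19 -0.52]
```

Request:
{"method": "play_rows", "body": {
  "plan": [
    [-3, -3, 0, 0.009, 0.004, 0, -1],
    [-2, -3, -1, 0.009, 0.004, 0, -1],
    [0, 0, 0, 0, 0, 0, -1]
  ]
}}

```text
time_s: 9.02
eef_pos: [644.5, -3.2, 62.9]
ee_rot: [-0.203, 0.754, 0.559, 0.277]
force: [-1.6, -2.4, -2.1]
grip_width: 0.104
```

```bash
python3 - <<'E'
from h import *
rep((-34,-16,62.5))
E
```

```text
TCP in arrayer [-36.3 -17.1] F arr [-2.7  0.8] -2.1
t 9.02 pos [644.5  -3.2  62.9] F [-1.6 -2.4 -2.1] w 0.1 d [-0.4  2.5 -0.4] |d| 2.6 turn [-0.001  0.003  0.005] j [-0.45  0.76  1.42  0.75  1.2  -0.53]
```

Next I'll find the y stop by pushing towards -y in small steps.

Request:
{"method": "play_rows", "body": {
  "plan": [
    [2, 0, 0, 0, 0, 0, -1],
    [2, -1, 0, 0, 0, 0, -1]
  ]
}}

```text
time_s: 9.18
eef_pos: [647.7, -3.2, 62.7]
ee_rot: [-0.205, 0.754, 0.559, 0.276]
force: [-1.9, -0.6, -0.8]
grip_width: 0.103
```

Request:
{"method": "play_rows", "body": {
  "plan": [
    [2, 0, 0, 0, 0, 0, -1]
  ]
}}

```text
time_s: 9.27
eef_pos: [649.5, -2.9, 62.6]
ee_rot: [-0.206, 0.754, 0.56, 0.276]
force: [-5.1, -1.1, -0.4]
grip_width: 0.105
```

Request:
{"method": "play_rows", "body": {
  "plan": [
    [2, -1, 0, 0, 0, 0, -1]
  ]
}}

```text
time_s: 9.35
eef_pos: [650.9, -2.9, 62.4]
ee_rot: [-0.207, 0.753, 0.56, 0.275]
force: [-9.7, 0.3, 1.9]
grip_width: 0.106
```

```bash
python3 - <<'E'
from h import *
rep((-34,-16,62.5))
E
```

```text
TCP in arrayer [-34.2 -23.1] F arr [-2.5  9.4] 1.9
t 9.35 pos [650.9  -2.9  62.4] F [-9.7  0.3  1.9] w 0.11 d [-6.8  2.2  0.1] |d| 7.1 turn [-0.005 -0.002 -0.   ] j [-0.45  0.78  1.39  0.75  1.22 -0.51]
```

Request:
{"method": "play_rows", "body": {
  "plan": [
    [-3, 1, 0, 0, 0, 0, -1],
    [-2, 1, 0, 0, 0, 0, -1],
    [0, 0, 0, 0, 0, 0, -1]
  ]
}}

```text
time_s: 9.6
eef_pos: [646.7, -0.6, 62.4]
ee_rot: [-0.206, 0.753, 0.56, 0.276]
force: [-1.7, -1.9, -1.1]
grip_width: 0.103
```

```bash
python3 - <<'E'
from h import *
rep((-34,-18.3,62.5))
E
```

```text
TCP in arrayer [-33.2 -18.5] F arr [-2.3  1.1] -1.1
t 9.6 pos [ 6.467e+02 -6.000e-01  6.240e+01] F [-1.7 -1.9 -1.1] w 0.1 d [-0.4 -0.7  0.1] |d| 0.8 turn [-0.004 -0.001  0.001] j [-0.45  0.77  1.41  0.75  1.21 -0.52]
```

Request:
{"method": "play_rows", "body": {
  "plan": [
    [0, 0, 0, 0, 0, 0, 0],
    [0, 0, 0, 0, 0, 0, 0],
    [0, 0, 0, 0, 0, 0, 0],
    [0, 0, 0, 0, 0, 0, 0],
    [-3, -9, 11, 0, 0, 0, 0]
  ]
}}

```text
time_s: 10.02
eef_pos: [643.5, -7.4, 73.1]
ee_rot: [-0.208, 0.753, 0.56, 0.276]
force: [-0.1, 0.8, 0.4]
grip_width: 0.499
```

Request:
{"method": "play_rows", "body": {
  "plan": [
    [-6, -19, 23, 0, 0, 0, 0],
    [-6, -19, 23, 0, 0, 0, 0],
    [-6, -19, 23, 0, 0, 0, 0],
    [0, 0, 0, 0, 0, 0, 0],
    [0, 0, 0, 0, 0, 0, 0]
  ]
}}

```text
time_s: 10.43
eef_pos: [623.7, -70.2, 150.1]
ee_rot: [-0.206, 0.753, 0.56, 0.277]
force: [-0.1, 0.9, -1.3]
grip_width: 0.498
```

```bash
python3 - <<'E'
from h import *
rep((-34,-18.3,62.5))
w=cap('wrist','w4.png')
for n,p in dict(sty=loc(0,-4,78),home=loc(14,-18,44),fin=loc(-46,-18,84)).items(): print(n,np.round(proj(w,p)))
cv2.imwrite('pics/w4z.png',cv2.resize(w['img'][20:220,200:460],None,fx=3,fy=3,interpolation=cv2.INTER_CUBIC))
E
```

```text
TCP in arrayer [-106.4  -16.4] F arr [0.8 0.4] -1.3
t 10.43 pos [623.7 -70.2 150.1] F [-0.1  0.9 -1.3] w 0.5 d [ 22.6  68.8 -87.6] |d| 113.7 turn [-0.004  0.001  0.   ] j [-0.57  0.65  1.36  0.68  1.4  -0.49]
sty [304. 147.]
home [321. 155.]
fin [321. 196.]
```

View pics/w4z.png

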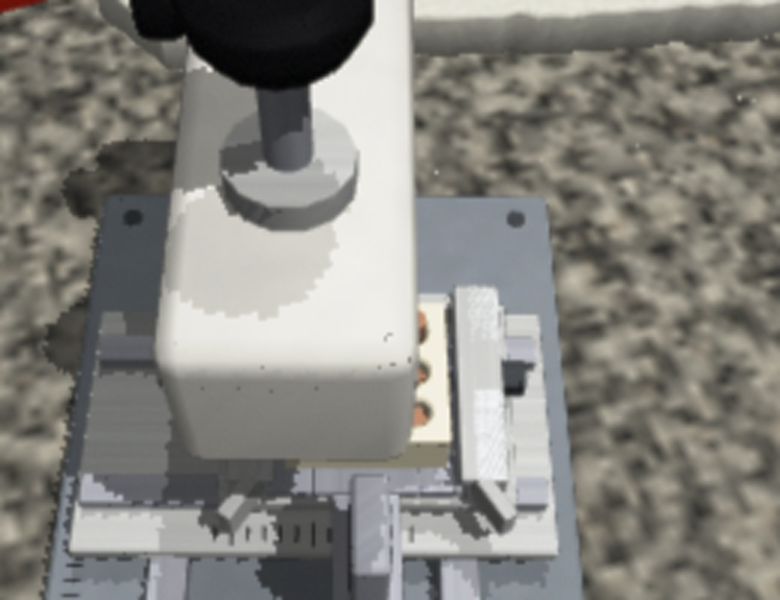

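The view shows the tray in the holder with the fin at zoom (373,530). The wax front-right top corner is at (448,440), the right lip's front inner corner at (463,478), and the head front at (160–412, 360).

```bash
python3 - <<'E'
from h import *
w=cap('wrist');rep()
f=lambda a,b,z:(E@(onz(w,200+a/3,20+b/3,z)[:2]-O)).round(1)
for n,a in dict(wax=(448,440,60),waxR_far=(446,300,60),lipR=(463,478,52),lipRfar=(455,290,52),hL=(157,358,148),hR=(415,358,148),hbL=(190,455,108),hbR=(402,455,108),collar=(289,167,160),stem=(285,140,165),fin1=(355,476,84),fin2=(390,476,84),finn1=(354,574,84),finn2=(393,574,84),baseL=(107,197,16),baseR=(547,197,16)).items(): print(n,f(*a))
E
```

```text
TCP in arrayer [-105.6  -16.4] F arr [-0.6 -0.2] 1.5
wax [ -7.7 -42.7]
waxR_far [ 41.5 -44.1]
lipR [-15.6 -47.4]
lipRfar [ 51.6 -48. ]
hL [-40.4  21. ]
hR [-40.4 -27.8]
hbL [-39.1  21. ]
hbR [-39.2 -27. ]
collar [-4.5 -3.7]
stem [-2.7 -3.2]
fin1 [-31.8 -16.3]
fin2 [-31.9 -25.1]
finn1 [-58.5 -16. ]
finn2 [-58.5 -25.4]
baseL [124.1  78.2]
baseR [124.  -89.4]
```

```bash
python3 - <<'E'
from h import *
w=cap('wrist')
im=w['img'];k=(im[:60,230:350].max(2)<45).astype(np.uint8)
n,l,st,ce=cv2.connectedComponentsWithStats(k);print(st.tolist())
f=lambda a,b,z:(E@(onz(w,a,b,z)[:2]-O)).round(1)
i=1+np.argmax(st[1:,4]);ys,xs=np.where(l==i)
b=ys.max();print('bottom',xs[ys==b].mean()+230,b,f(xs[ys==b].mean()+230,b+.5,183))
for r in range(0,b+1,4): x=xs[ys==r];print(r,x.min()+230,x.max()+230,end=' ; ')
s=cap('scene');t=cap('top')
# head front edge in top view: white mask
h=t['img'][165:225,265:345];g=h.min(2)>185
y,x=np.where(g);P=np.array([E@(onz(t,a+265,c+165,150)[:2]-O) for a,c in zip(x,y)])
q=P[(abs(P[:,1]+2)<18)];print('head top front',np.percentile(q[:,0],[0,1,2,5]).round(1),'y range',np.percentile(P[abs(P[:,0]+20)<15,1],[1,50,99]))
rep()
E
```

```text
[[0, 0, 120, 60, 3960], [13, 0, 81, 51, 3240]]
bottom 291.5 50 [-10.7  -2.5]
0 246 316 ; 4 244 319 ; 8 243 322 ; 12 243 323 ; 16 244 323 ; 20 244 323 ; 24 244 323 ; 28 245 322 ; 32 248 319 ; 36 264 317 ; 40 269 313 ; 44 274 308 ; 48 283 302 ; head top front [-41.4 -40.  -39.  -35.6] y range [-48.92767224 -12.79640359  76.72464355]
TCP in arrayer [-104.6  -15.7] F arr [-0.7 -0.2] -0.1
```

```bash
python3 - <<'E'
from h import *
z=tool(PSI,.7)[:,2];zz=np.array([E@z[:2]]).round(3);print(zz,z)
rep((-33.2-40*.643,-18.5,62.4+40*.765),(-33.2,-18.5,62.4))
E
```

```text
[[ 0.644 -0.   ]] [ 0.18470701  0.61717076 -0.76484219]
TCP in arrayer [-104.6  -15.7] F arr [-0.7 -0.2] -0.1
t 10.68 pos [623.5 -68.2 148.1] F [-0.  -0.7 -0.1] w 0.5 d [ 15.8  43.  -55.1] |d| 71.6 turn [-0.006 -0.002 -0.002] j [-0.56  0.66  1.36  0.68  1.4  -0.49]
t 10.68 pos [623.5 -68.2 148.1] F [-0.  -0.7 -0.1] w 0.5 d [ 23.2  67.6 -85.7] |d| 111.6 turn [-0.006 -0.002 -0.002] j [-0.56  0.66  1.36  0.68  1.4  -0.49]
```

Request:
{"method": "play_rows", "body": {
  "plan": [
    [5, 14, -18, -0.002, 0, 0, 0],
    [5, 14, -18, -0.002, 0, 0, 0],
    [5, 14, -18, -0.002, 0, 0, 0],
    [4, 12, -15, 0, 0, 0, 0],
    [0, 0, 0, 0, 0, 0, 0]
  ]
}}

```text
time_s: 11.1
eef_pos: [642.1, -9.7, 73.8]
ee_rot: [-0.207, 0.753, 0.562, 0.273]
force: [-0.9, 1.1, -0.5]
grip_width: 0.501
```

```bash
python3 - <<'E'
from h import *
rep((-33.2,-18.5,62.4))
E
```

```text
TCP in arrayer [-43.2 -16.7] F arr [0.8 1.1] -0.5
t 11.1 pos [642.1  -9.7  73.8] F [-0.9  1.1 -0.5] w 0.5 d [  4.6   9.1 -11.4] |d| 15.3 turn [-0.001 -0.006 -0.004] j [-0.46  0.75  1.41  0.73  1.24 -0.51]
```

Request:
{"method": "play_rows", "body": {
  "plan": [
    [5, 9, -11, 0, -0.006, -0.004, 0],
    [0, 0, 0, 0, 0, 0, 0],
    [0, 0, 0, 0, 0, 0, -1],
    [0, 0, 0, 0, 0, 0, -1],
    [0, 0, 0, 0, 0, 0, -1]
  ]
}}

```text
time_s: 11.52
eef_pos: [646.7, -0.7, 63.5]
ee_rot: [-0.206, 0.753, 0.562, 0.275]
force: [-0.6, 2.5, -2.4]
grip_width: 0.103
```

Request:
{"method": "play_rows", "body": {
  "plan": [
    [0, 0, 0, 0, 0, 0, -1],
    [0, 0, 0, 0, 0, 0, -1],
    [0, 0, 0, 0, 0, 0, -1]
  ]
}}

```text
time_s: 11.77
eef_pos: [646.1, -1.8, 63.8]
ee_rot: [-0.206, 0.753, 0.562, 0.274]
force: [1.0, 2.3, -4.3]
grip_width: 0.105
```

```bash
python3 - <<'E'
from h import *
rep((-31.6,-16.5,62.4))
E
```

```text
TCP in arrayer [-34.5 -18.3] F arr [ 2.5 -0.3] -4.3
t 11.77 pos [646.1  -1.8  63.8] F [ 1.   2.3 -4.3] w 0.1 d [-0.9  3.3 -1.4] |d| 3.7 turn [-0.001 -0.002 -0.002] j [-0.45  0.77  1.41  0.75  1.21 -0.52]
```

Request:
{"method": "play_rows", "body": {
  "plan": [
    [-1, 2, 0, 0, 0, 0, -1],
    [0, 1, 0, 0, 0, 0, -1],
    [0, 0, 0, 0, 0, 0, -1]
  ]
}}

```text
time_s: 12.02
eef_pos: [645.5, -0.2, 64.0]
ee_rot: [-0.204, 0.754, 0.561, 0.274]
force: [1.4, 1.2, -5.0]
grip_width: 0.1
```

```bash
python3 - <<'E'
from h import *
rep((-31.6,-16.5,62.4))
E
```

```text
TCP in arrayer [-33.1 -17.2] F arr [ 1.6 -1. ] -5.0
t 12.02 pos [ 6.455e+02 -2.000e-01  6.400e+01] F [ 1.4  1.2 -5. ] w 0.1 d [-0.3  1.7 -1.6] |d| 2.3 turn [ 0.002 -0.001 -0.   ] j [-0.45  0.76  1.41  0.75  1.21 -0.52]
```

Request:
{"method": "play_rows", "body": {
  "plan": [
    [-1, 2, -1, 0, 0, 0, -1],
    [0, 1, -1, 0, 0, 0, -1],
    [0, 0, 0, 0, 0, 0, -1]
  ]
}}

```text
time_s: 12.27
eef_pos: [645.4, 2.7, 63.7]
ee_rot: [-0.203, 0.754, 0.561, 0.276]
force: [1.1, 0.6, -3.0]
grip_width: 0.108
```

```bash
python3 - <<'E'
from h import *
rep((-31.6,-16.5,62.4))
E
```

```text
TCP in arrayer [-30.4 -16.3] F arr [ 0.9 -0.9] -3.0
t 12.27 pos [645.4   2.7  63.7] F [ 1.1  0.6 -3. ] w 0.11 d [-0.2 -1.2 -1.3] |d| 1.7 turn [0.001 0.003 0.001] j [-0.44  0.76  1.42  0.75  1.2  -0.52]
```

Request:
{"method": "play_rows", "body": {
  "plan": [
    [0, -1, 0, 0, 0, 0, -1],
    [0, 0, 0, 0, 0, 0, 0],
    [0, 0, 0, 0, 0, 0, 0],
    [0, 0, 0, 0, 0, 0, 0],
    [0, 0, 0, 0, 0, 0, 0]
  ]
}}

```text
time_s: 12.68
eef_pos: [645.1, 2.6, 63.8]
ee_rot: [-0.204, 0.753, 0.561, 0.276]
force: [0.0, 0.2, 0.0]
grip_width: 0.502
```

Request:
{"method": "play_rows", "body": {
  "plan": [
    [-3, -9, 11, 0, 0, 0, 0],
    [-6, -19, 23, 0, 0, 0, 0],
    [-6, -19, 23, 0, 0, 0, 0],
    [-6, -19, 30, 0, 0, 0, -1],
    [0, 0, 38, 0, 0, 0, -1]
  ]
}}

```text
time_s: 13.1
eef_pos: [618.6, -65.7, 188.3]
ee_rot: [-0.211, 0.754, 0.56, 0.272]
force: [0.1, -0.7, -0.5]
grip_width: 0.224
```

Request:
{"method": "play_rows", "body": {
  "plan": [
    [0, 0, 38, 0, 0, 0, -1],
    [0, 0, 25, 0, 0, 0, -1],
    [5, 15, 0, 0, 0, 0, -1],
    [5, 15, 0, 0, 0, 0, -1]
  ]
}}

```text
time_s: 13.43
eef_pos: [628.2, -42.0, 265.9]
ee_rot: [-0.202, 0.755, 0.559, 0.275]
force: [0.0, 0.2, -1.4]
grip_width: 0.0
```

```bash
python3 - <<'E'
from h import *
rep((9,-3.2,225))
E
```

```text
TCP in arrayer [-78.2 -12.6] F arr [0.2 0. ] -1.4
t 13.43 pos [628.2 -42.  265.9] F [ 0.   0.2 -1.4] w 0.0 d [ 16.   86.2 -40.9] |d| 96.8 turn [0.004 0.001 0.006] j [-0.52  0.53  1.25  0.68  1.55 -0.3 ]
```

Request:
{"method": "play_rows", "body": {
  "plan": [
    [4, 21, 0, 0, 0, 0, -1],
    [4, 21, 0, 0, 0, 0, -1],
    [4, 21, -10, 0, 0, 0, -1],
    [4, 22, -20, 0, 0, 0, -1],
    [0, 0, 0, 0, 0, 0, -1]
  ]
}}

```text
time_s: 13.85
eef_pos: [643.8, 51.0, 234.0]
ee_rot: [-0.203, 0.755, 0.56, 0.274]
force: [-1.1, 0.2, -1.1]
grip_width: 0.001
```

```bash
python3 - <<'E'
from h import *
rep((9,-3.2,210))
E
```

```text
TCP in arrayer [15.4 -0.9] F arr [-0.2  1.1] -1.1
t 13.85 pos [643.8  51.  234. ] F [-1.1  0.2 -1.1] w 0.0 d [  0.4  -6.8 -24. ] |d| 24.9 turn [ 0.004 -0.001  0.004] j [-0.37  0.53  1.32  0.71  1.4  -0.24]
```

Request:
{"method": "play_rows", "body": {
  "plan": [
    [0, -6, -15, 0, 0, 0, -1],
    [0, 0, -8, 0, 0, 0, -1]
  ]
}}

```text
time_s: 14.02
eef_pos: [643.2, 47.5, 210.2]
ee_rot: [-0.204, 0.754, 0.561, 0.273]
force: [0.6, -1.0, 0.0]
grip_width: 0.001
```

Request:
{"method": "play_rows", "body": {
  "plan": [
    [0, 0, -4, 0, 0, 0, -1]
  ]
}}

```text
time_s: 14.1
eef_pos: [642.9, 47.9, 205.1]
ee_rot: [-0.205, 0.754, 0.561, 0.273]
force: [-0.0, -1.5, -0.0]
grip_width: 0.002
```

Request:
{"method": "play_rows", "body": {
  "plan": [
    [0, 0, -4, 0, 0, 0, -1]
  ]
}}

```text
time_s: 14.18
eef_pos: [642.8, 47.9, 200.6]
ee_rot: [-0.205, 0.755, 0.561, 0.273]
force: [-0.4, -0.4, 2.2]
grip_width: 0.002
```

Request:
{"method": "play_rows", "body": {
  "plan": [
    [0, 0, -4, 0, 0, 0, -1]
  ]
}}

```text
time_s: 14.27
eef_pos: [642.8, 47.8, 196.7]
ee_rot: [-0.205, 0.754, 0.561, 0.273]
force: [-0.8, 0.6, 2.8]
grip_width: -0.001
```

Request:
{"method": "play_rows", "body": {
  "plan": [
    [0, 0, -4, 0, 0, 0, -1]
  ]
}}

```text
time_s: 14.35
eef_pos: [642.9, 47.8, 192.9]
ee_rot: [-0.205, 0.754, 0.561, 0.273]
force: [-2.2, 0.0, 2.6]
grip_width: -0.003
```

Request:
{"method": "play_rows", "body": {
  "plan": [
    [0, 0, -4, 0, 0, 0, -1]
  ]
}}

```text
time_s: 14.43
eef_pos: [642.9, 47.8, 189.2]
ee_rot: [-0.205, 0.754, 0.561, 0.273]
force: [-2.5, 1.5, 4.3]
grip_width: 0.001
```

Request:
{"method": "play_rows", "body": {
  "plan": [
    [0, 0, -4, 0, 0, 0, -1]
  ]
}}

```text
time_s: 14.52
eef_pos: [642.9, 47.9, 185.7]
ee_rot: [-0.205, 0.754, 0.561, 0.274]
force: [-3.2, -0.1, 6.0]
grip_width: 0.001
```

Request:
{"method": "play_rows", "body": {
  "plan": [
    [0, 0, -3, 0, 0, 0, -1]
  ]
}}

```text
time_s: 14.6
eef_pos: [642.9, 47.8, 183.0]
ee_rot: [-0.205, 0.754, 0.561, 0.274]
force: [-3.2, -0.2, 5.9]
grip_width: 0.001
```

Request:
{"method": "play_rows", "body": {
  "plan": [
    [0, 0, -3, 0, 0, 0, -1]
  ]
}}

```text
time_s: 14.68
eef_pos: [642.9, 47.9, 180.6]
ee_rot: [-0.205, 0.754, 0.561, 0.274]
force: [-3.9, -0.5, 6.1]
grip_width: 0.001
```

Request:
{"method": "play_rows", "body": {
  "plan": [
    [0, 0, -3, 0, 0, 0, -1]
  ]
}}

```text
time_s: 14.77
eef_pos: [643.2, 48.0, 179.3]
ee_rot: [-0.205, 0.753, 0.561, 0.276]
force: [-11.6, -4.5, 24.9]
grip_width: 0.001
```

Request:
{"method": "play_rows", "body": {
  "plan": [
    [0, 0, -3, 0, 0, 0, -1]
  ]
}}

```text
time_s: 14.85
eef_pos: [643.3, 48.0, 179.2]
ee_rot: [-0.205, 0.752, 0.562, 0.277]
force: [-15.4, -5.0, 27.2]
grip_width: 0.002
```

Request:
{"method": "play_rows", "body": {
  "plan": [
    [0, 0, 25, 0, 0, 0, -1],
    [0, 0, 38, 0, 0, 0, -1],
    [-5, -18, 20, 0, 0, 0, -1],
    [-11, -36, 0, 0, 0, 0, -1],
    [-11, -36, 0, 0, 0, 0, -1]
  ]
}}

```text
time_s: 15.27
eef_pos: [615.5, -39.5, 266.6]
ee_rot: [-0.205, 0.75, 0.565, 0.277]
force: [0.3, -0.5, -0.3]
grip_width: 0.002
```

Request:
{"method": "play_rows", "body": {
  "plan": [
    [-6, -20, 0, 0, 0, 0, 0],
    [0, 0, -36, 0, 0, 0, 0],
    [0, 0, -38, 0, 0, 0, 0],
    [0, 0, -20, 0, 0, 0, 0],
    [0, 0, 0, 0, 0, 0, 0]
  ]
}}

```text
time_s: 15.68
eef_pos: [608.7, -70.3, 171.2]
ee_rot: [-0.197, 0.753, 0.563, 0.278]
force: [-0.6, 0.7, -0.6]
grip_width: 0.502
```

```bash
python3 - <<'E'
from h import *
rep((-30.6-30,-16,62.5+36),(-30.6,-16,62.5))
s=cap('scene');w=cap('wrist')
o=np.zeros((600,800,3),np.uint8);o[:440,:]=cv2.resize(s['img'][170:258,250:410],(800,440),interpolation=cv2.INTER_CUBIC)
o[440:,:256]=cv2.resize(w['img'],(256,160))
cv2.imwrite('pics/s5.png',o)
E
```

```text
TCP in arrayer [-110.8   -2.1] F arr [0.5 0.8] -0.6
t 15.68 pos [608.7 -70.3 171.2] F [-0.6  0.7 -0.6] w 0.5 d [ 27.8  44.1 -72.7] |d| 89.5 turn [0.008 0.015 0.002] j [-0.58  0.59  1.4   0.68  1.41 -0.5 ]
t 15.68 pos [608.7 -70.3 171.2] F [-0.6  0.7 -0.6] w 0.5 d [  36.4   72.8 -108.7] |d| 135.8 turn [0.008 0.015 0.002] j [-0.58  0.59  1.4   0.68  1.41 -0.5 ]
```

View pics/s5.png

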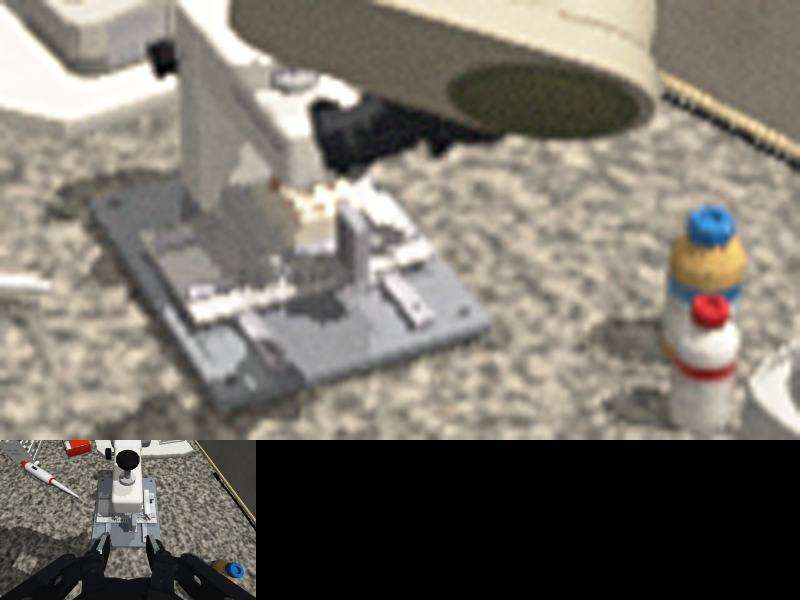

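The scene crop shows proud cores at about (275,185) and (333,187) (c and b), and none at the front-left position, so core a is down. Next, core c: regrip and pull back 28 mm.

Request:
{"method": "play_rows", "body": {
  "plan": [
    [7, 11, -18, 0.002, 0.004, 0, 0],
    [7, 11, -18, 0.002, 0.004, 0, 0],
    [7, 11, -18, 0.002, 0.004, 0, 0],
    [6, 10, -15, 0.002, 0.003, 0, 0],
    [0, 0, 0, 0, 0, 0, 0]
  ]
}}

```text
time_s: 16.2
eef_pos: [642.5, -27.7, 114.7]
ee_rot: [-0.195, 0.752, 0.564, 0.28]
force: [-0.0, -0.2, -0.1]
grip_width: 0.5
```

```bash
python3 - <<'E'
from h import *
rep((-30.6,-16,62.5))
E
```

```text
TCP in arrayer [-60.4 -22.3] F arr [-0.2 -0. ] -0.1
t 16.2 pos [642.5 -27.7 114.7] F [-0.  -0.2 -0.1] w 0.5 d [  2.5  30.3 -52.2] |d| 60.4 turn [0.01  0.021 0.002] j [-0.49  0.69  1.39  0.72  1.29 -0.5 ]
```

Request:
{"method": "play_rows", "body": {
  "plan": [
    [-2, 9, -17, 0.005, 0.01, 0, 0],
    [2, 10, -17, 0.005, 0.01, 0, 0],
    [2, 9, -14, 0, 0, 0, 0],
    [0, 0, 0, 0, 0, 0, 0]
  ]
}}

```text
time_s: 16.53
eef_pos: [648.0, -0.1, 72.3]
ee_rot: [-0.2, 0.753, 0.562, 0.278]
force: [-0.8, -0.2, -0.4]
grip_width: 0.5
```

```bash
python3 - <<'E'
from h import *
rep((-30.6,-16,62.5))
E
```

```text
TCP in arrayer [-32.4 -19.6] F arr [-0.4  0.7] -0.4
t 16.53 pos [ 6.48e+02 -1.00e-01  7.23e+01] F [-0.8 -0.2 -0.4] w 0.5 d [-3.   2.7 -9.8] |d| 10.6 turn [0.005 0.011 0.002] j [-0.45  0.75  1.41  0.75  1.21 -0.52]
```

Request:
{"method": "play_rows", "body": {
  "plan": [
    [-3, 2, -10, 0.005, 0.01, 0, 0],
    [0, 0, 0, 0, 0, 0, 0],
    [0, 0, 0, 0, 0, 0, 0]
  ]
}}

```text
time_s: 16.78
eef_pos: [646.2, 0.8, 64.6]
ee_rot: [-0.203, 0.753, 0.561, 0.277]
force: [0.9, -0.3, -0.3]
grip_width: 0.501
```

```bash
python3 - <<'E'
from h import *
rep((-30.6,-16,62.5))
E
```

```text
TCP in arrayer [-32.  -17.6] F arr [-0.  -0.9] -0.3
t 16.78 pos [646.2   0.8  64.6] F [ 0.9 -0.3 -0.3] w 0.5 d [-1.2  1.8 -2.1] |d| 3.0 turn [0.001 0.005 0.002] j [-0.45  0.76  1.42  0.75  1.2  -0.52]
```

Request:
{"method": "play_rows", "body": {
  "plan": [
    [-2, 2, -2, 0, 0.003, 0, 0],
    [0, 0, 0, 0, 0, 0, -1],
    [0, 0, 0, 0, 0, 0, -1],
    [0, 0, 0, 0, 0, 0, -1]
  ]
}}

```text
time_s: 17.12
eef_pos: [644.8, 1.4, 64.6]
ee_rot: [-0.202, 0.754, 0.56, 0.277]
force: [-0.0, 1.0, 0.3]
grip_width: 0.101
```

Request:
{"method": "play_rows", "body": {
  "plan": [
    [0, 0, 0, 0, 0, 0, -1],
    [0, 0, 0, 0, 0, 0, -1]
  ]
}}

```text
time_s: 17.28
eef_pos: [644.8, 1.4, 64.7]
ee_rot: [-0.202, 0.754, 0.56, 0.276]
force: [1.6, 0.4, -2.0]
grip_width: 0.1
```

```bash
python3 - <<'E'
from h import *
rep((-58.6,-16,62.5))
E
```

```text
TCP in arrayer [-31.8 -16.1] F arr [ 0.8 -1.4] -2.0
t 17.28 pos [644.8   1.4  64.7] F [ 1.6  0.4 -2. ] w 0.1 d [ -7.7 -25.6  -2.2] |d| 26.9 turn [0.002 0.004 0.003] j [-0.45  0.76  1.42  0.75  1.2  -0.52]
```

Request:
{"method": "play_rows", "body": {
  "plan": [
    [-1, -5, 0, 0, 0, 0, -1],
    [-2, -5, 0, 0, 0, 0, -1],
    [-1, -5, 0, 0, 0, 0, -1],
    [-2, -5, 0, 0, 0, 0, -1],
    [-1, -4, 0, 0, 0, 0, -1]
  ]
}}

```text
time_s: 17.7
eef_pos: [637.0, -23.5, 64.6]
ee_rot: [-0.203, 0.754, 0.561, 0.277]
force: [-0.1, 3.1, -1.4]
grip_width: 0.1
```

Request:
{"method": "play_rows", "body": {
  "plan": [
    [0, 0, 0, 0, 0, 0, -1],
    [0, 0, 0, 0, 0, 0, -1]
  ]
}}

```text
time_s: 17.87
eef_pos: [636.6, -24.9, 64.6]
ee_rot: [-0.203, 0.754, 0.56, 0.276]
force: [2.0, 1.6, 0.1]
grip_width: 0.1
```

```bash
python3 - <<'E'
from h import *
rep((-60.1,-16.1,63.5))
E
```

```text
TCP in arrayer [-59.4 -15.8] F arr [ 2.1 -1.5] 0.1
t 17.87 pos [636.6 -24.9  64.6] F [2.  1.6 0.1] w 0.1 d [ 0.1 -0.8 -1.1] |d| 1.4 turn [0.    0.003 0.003] j [-0.49  0.76  1.42  0.74  1.23 -0.55]
```

Request:
{"method": "play_rows", "body": {
  "plan": [
    [0, 0, 0, 0, 0, 0, 0],
    [0, 0, 0, 0, 0, 0, 0],
    [0, 0, 0, 0, 0, 0, 0],
    [-3, -9, 11, 0, 0, 0, 0],
    [-6, -19, 23, 0, 0, 0, 0]
  ]
}}

```text
time_s: 18.28
eef_pos: [626.0, -51.2, 96.7]
ee_rot: [-0.206, 0.754, 0.561, 0.275]
force: [0.3, -0.5, -1.3]
grip_width: 0.499
```

Request:
{"method": "play_rows", "body": {
  "plan": [
    [-6, -19, 23, 0, 0, 0, 0],
    [-3, -10, 36, 0, 0, 0, -1],
    [0, 0, 38, 0, 0, 0, -1],
    [0, 0, 38, 0, 0, 0, -1],
    [0, 0, 20, 0, 0, 0, -1]
  ]
}}

```text
time_s: 18.7
eef_pos: [613.2, -87.5, 261.7]
ee_rot: [-0.205, 0.756, 0.559, 0.274]
force: [0.8, -0.2, 0.6]
grip_width: 0.002
```

Request:
{"method": "play_rows", "body": {
  "plan": [
    [7, 30, 0, 0, 0, 0, -1],
    [7, 30, 0, 0, 0, 0, -1],
    [7, 30, 0, 0, 0, 0, -1],
    [0, 0, 0, 0, 0, 0, -1]
  ]
}}

```text
time_s: 19.03
eef_pos: [635.1, 0.2, 273.4]
ee_rot: [-0.196, 0.756, 0.559, 0.277]
force: [-0.4, 0.8, -0.1]
grip_width: 0.0
```

```bash
python3 - <<'E'
from h import *
st=sense();print((np.array([643,47.5,210])-st['eef_pos']).round(1));rep((9,-3.2,210))
E
```

```text
[  7.9  47.3 -63.4]
TCP in arrayer [-35.7  -7.1] F arr [0.7 0.7] -0.1
t 19.03 pos [6.351e+02 2.000e-01 2.734e+02] F [-0.4  0.8 -0.1] w 0.0 d [  9.1  44.  -63.4] |d| 77.6 turn [0.011 0.011 0.012] j [-0.45  0.5   1.27  0.69  1.5  -0.25]
```

Request:
{"method": "play_rows", "body": {
  "plan": [
    [3, 21, -10, 0.003, 0.003, 0.003, -1],
    [3, 21, -15, 0.003, 0.003, 0.003, -1],
    [1, 2, -20, 0.003, 0.003, 0.003, -1],
    [0, 0, -8, 0, 0, 0, -1],
    [0, 0, 0, 0, 0, 0, -1]
  ]
}}

```text
time_s: 19.45
eef_pos: [641.8, 43.6, 224.2]
ee_rot: [-0.2, 0.754, 0.562, 0.277]
force: [0.2, -0.7, 0.8]
grip_width: 0.001
```

```bash
python3 - <<'E'
from h import *
st=sense();print((np.array([643,47.5,210])-st['eef_pos']).round(1));rep((9,-3.2,210))
E
```

```text
[  1.2   3.9 -14.2]
TCP in arrayer [ 7.7 -1.1] F arr [-0.7 -0.4] 0.8
t 19.45 pos [641.8  43.6 224.2] F [ 0.2 -0.7  0.8] w 0.0 d [  2.4   0.6 -14.2] |d| 14.4 turn [0.006 0.008 0.002] j [-0.38  0.54  1.34  0.71  1.38 -0.27]
```

Request:
{"method": "play_rows", "body": {
  "plan": [
    [1, 4, -9, 0, 0, 0, -1],
    [0, 0, -6, 0, 0, 0, -1],
    [0, 0, -5, 0, 0, 0, -1]
  ]
}}

```text
time_s: 19.7
eef_pos: [643.6, 45.2, 205.9]
ee_rot: [-0.198, 0.754, 0.562, 0.278]
force: [-0.7, 0.3, 0.3]
grip_width: -0.002
```

Request:
{"method": "play_rows", "body": {
  "plan": [
    [0, 0, -4, 0, 0, 0, -1],
    [0, 0, -4, 0, 0, 0, -1],
    [0, 0, -4, 0, 0, 0, -1]
  ]
}}

```text
time_s: 19.95
eef_pos: [643.8, 44.6, 193.8]
ee_rot: [-0.197, 0.754, 0.561, 0.279]
force: [-1.0, 1.2, 2.3]
grip_width: 0.002
```

Request:
{"method": "play_rows", "body": {
  "plan": [
    [0, 0, -4, 0, 0, 0, -1],
    [0, 0, -4, 0, 0, 0, -1]
  ]
}}

```text
time_s: 20.12
eef_pos: [643.9, 44.6, 186.1]
ee_rot: [-0.197, 0.753, 0.562, 0.279]
force: [-2.4, 0.5, 5.3]
grip_width: -0.002
```

Request:
{"method": "play_rows", "body": {
  "plan": [
    [0, 0, -3, 0, 0, 0, -1]
  ]
}}

```text
time_s: 20.2
eef_pos: [643.8, 44.7, 183.2]
ee_rot: [-0.197, 0.753, 0.562, 0.279]
force: [-2.8, 0.1, 6.4]
grip_width: -0.004
```

Request:
{"method": "play_rows", "body": {
  "plan": [
    [0, 0, -3, 0, 0, 0, -1]
  ]
}}

```text
time_s: 20.28
eef_pos: [643.9, 44.6, 180.5]
ee_rot: [-0.197, 0.753, 0.562, 0.28]
force: [-3.9, -0.7, 7.7]
grip_width: 0.0
```

Request:
{"method": "play_rows", "body": {
  "plan": [
    [0, 0, -3, 0, 0, 0, -1]
  ]
}}

```text
time_s: 20.37
eef_pos: [644.2, 44.8, 179.2]
ee_rot: [-0.197, 0.752, 0.562, 0.281]
force: [-12.5, -4.6, 26.9]
grip_width: 0.002
```

Request:
{"method": "play_rows", "body": {
  "plan": [
    [0, 0, 25, 0, 0, 0, -1],
    [0, 0, 38, 0, 0, 0, -1],
    [-3, -15, 18, 0, 0, 0, -1],
    [-8, -36, 0, 0, 0, 0, -1],
    [-8, -36, 0, 0, 0, 0, -1]
  ]
}}

```text
time_s: 20.78
eef_pos: [624.2, -39.3, 262.8]
ee_rot: [-0.198, 0.751, 0.565, 0.28]
force: [-0.5, -0.4, -0.3]
grip_width: -0.006
```

Request:
{"method": "play_rows", "body": {
  "plan": [
    [-8, -36, 0, 0, 0, 0, 0],
    [-2, -12, -30, 0, 0, 0, 0],
    [0, 0, -38, 0, 0, 0, 0],
    [0, 0, -30, 0, 0, 0, 0],
    [0, 0, 0, 0, 0, 0, 0]
  ]
}}

```text
time_s: 21.2
eef_pos: [612.9, -98.7, 162.2]
ee_rot: [-0.191, 0.753, 0.563, 0.281]
force: [-0.5, 0.1, -1.5]
grip_width: 0.499
```

```bash
python3 - <<'E'
from h import *
rep((-59.4-26,-15.8,64.6+31),(-59.4,-15.8,64))
E
```

```text
TCP in arrayer [-136.9  -14.3] F arr [-0.   0.5] -1.5
t 21.2 pos [612.9 -98.7 162.2] F [-0.5  0.1 -1.5] w 0.5 d [ 16.2  48.9 -66.6] |d| 84.1 turn [0.015 0.025 0.006] j [-0.61  0.63  1.37  0.67  1.42 -0.53]
t 21.2 pos [612.9 -98.7 162.2] F [-0.5  0.1 -1.5] w 0.5 d [ 23.7  73.8 -98.2] |d| 125.0 turn [0.015 0.025 0.006] j [-0.61  0.63  1.37  0.67  1.42 -0.53]
```

Request:
{"method": "play_rows", "body": {
  "plan": [
    [4, 12, -17, 0.006, 0.009, 0.002, 0],
    [4, 12, -17, 0.006, 0.009, 0.002, 0],
    [4, 12, -17, 0.006, 0.009, 0.002, 0],
    [4, 12, -14, 0, 0, 0, 0],
    [0, 0, 0, 0, 0, 0, 0]
  ]
}}

```text
time_s: 21.62
eef_pos: [631.2, -50.6, 99.2]
ee_rot: [-0.205, 0.754, 0.56, 0.276]
force: [-0.1, 0.7, 0.2]
grip_width: 0.5
```

```bash
python3 - <<'E'
from h import *
rep((-59.4,-15.8,64))
E
```

```text
TCP in arrayer [-85.5 -18. ] F arr [0.6 0.3] 0.2
t 21.62 pos [631.2 -50.6  99.2] F [-0.1  0.7  0.2] w 0.5 d [  5.4  25.6 -35.2] |d| 43.9 turn [-0.001  0.001  0.002] j [-0.53  0.72  1.4   0.71  1.3  -0.53]
```

Request:
{"method": "play_rows", "body": {
  "plan": [
    [1, 9, -12, 0, 0, 0, 0],
    [2, 9, -12, 0, 0, 0, 0],
    [2, 7, -9, 0, 0, 0, 0],
    [0, 0, 0, 0, 0, 0, 0],
    [0, 0, 0, 0, 0, 0, 0]
  ]
}}

```text
time_s: 22.03
eef_pos: [639.1, -25.9, 70.7]
ee_rot: [-0.201, 0.753, 0.562, 0.277]
force: [-0.4, 0.0, 0.9]
grip_width: 0.5
```

```bash
python3 - <<'E'
from h import *
rep((-59.4,-15.8,64))
E
```

```text
TCP in arrayer [-59.6 -18.5] F arr [-0.1  0.4] 0.9
t 22.03 pos [639.1 -25.9  70.7] F [-0.4  0.   0.9] w 0.5 d [-2.5  0.9 -6.7] |d| 7.2 turn [0.003 0.008 0.001] j [-0.49  0.75  1.42  0.73  1.23 -0.55]
```

Request:
{"method": "play_rows", "body": {
  "plan": [
    [-3, 1, -7, 0, 0.006, 0, 0],
    [0, 0, 0, 0, 0, 0, 0],
    [0, 0, 0, 0, 0, 0, -1],
    [0, 0, 0, 0, 0, 0, -1],
    [0, 0, 0, 0, 0, 0, -1]
  ]
}}

```text
time_s: 22.45
eef_pos: [636.6, -26.8, 65.2]
ee_rot: [-0.202, 0.754, 0.561, 0.276]
force: [-1.7, 1.2, 2.3]
grip_width: 0.102
```

Request:
{"method": "play_rows", "body": {
  "plan": [
    [0, 0, 0, 0, 0, 0, -1],
    [0, 0, 0, 0, 0, 0, -1]
  ]
}}

```text
time_s: 22.62
eef_pos: [636.3, -26.7, 65.4]
ee_rot: [-0.202, 0.754, 0.561, 0.276]
force: [0.4, 1.2, -1.3]
grip_width: 0.1
```

```bash
python3 - <<'E'
from h import *
rep((-59.4,12.0,64))
E
```

```text
TCP in arrayer [-61.1 -16. ] F arr [ 1.3 -0. ] -1.3
t 22.62 pos [636.3 -26.7  65.4] F [ 0.4  1.2 -1.3] w 0.1 d [-26.4   9.7  -1.4] |d| 28.1 turn [0.004 0.004 0.002] j [-0.49  0.76  1.42  0.73  1.23 -0.55]
```

Request:
{"method": "play_rows", "body": {
  "plan": [
    [-5, 1, 0, 0, 0, 0, -1],
    [-5, 2, 0, 0, 0, 0, -1],
    [-5, 1, 0, 0, 0, 0, -1],
    [-5, 2, 0, 0, 0, 0, -1],
    [-4, 1, 0, 0, 0, 0, -1]
  ]
}}

```text
time_s: 23.03
eef_pos: [611.8, -20.2, 65.6]
ee_rot: [-0.199, 0.754, 0.561, 0.277]
force: [2.1, 1.7, -2.5]
grip_width: 0.102
```

Request:
{"method": "play_rows", "body": {
  "plan": [
    [0, 0, 0, 0, 0, 0, -1],
    [0, 0, 0, 0, 0, 0, -1]
  ]
}}

```text
time_s: 23.2
eef_pos: [610.6, -19.8, 65.6]
ee_rot: [-0.2, 0.754, 0.561, 0.276]
force: [3.0, 0.5, -2.1]
grip_width: 0.101
```

```bash
python3 - <<'E'
from h import *
rep((-61,12.0,64.5))
E
```

```text
TCP in arrayer [-62.   10.6] F arr [ 1.3 -2.7] -2.1
t 23.2 pos [610.6 -19.8  65.6] F [ 3.   0.5 -2.1] w 0.1 d [-1.1  1.3 -1.1] |d| 2.0 turn [0.006 0.007 0.005] j [-0.5   0.71  1.52  0.74  1.19 -0.59]
```

Request:
{"method": "play_rows", "body": {
  "plan": [
    [-2, 2, 0, 0, 0, 0, -1],
    [0, 0, 0, 0, 0, 0, -1]
  ]
}}

```text
time_s: 23.37
eef_pos: [608.5, -18.1, 65.6]
ee_rot: [-0.2, 0.755, 0.561, 0.276]
force: [-0.1, 2.2, -2.1]
grip_width: 0.102
```

```bash
python3 - <<'E'
from h import *
rep((-61,12.0,64.5))
E
```

```text
TCP in arrayer [-60.9  13.1] F arr [2.1 0.7] -2.1
t 23.37 pos [608.5 -18.1  65.6] F [-0.1  2.2 -2.1] w 0.1 d [ 1.1 -0.4 -1.1] |d| 1.6 turn [0.007 0.007 0.005] j [-0.5   0.7   1.53  0.74  1.19 -0.6 ]
```

Request:
{"method": "play_rows", "body": {
  "plan": [
    [1, 0, 0, 0, 0, 0, -1],
    [0, 0, 0, 0, 0, 0, -1]
  ]
}}

```text
time_s: 23.53
eef_pos: [608.8, -17.8, 65.5]
ee_rot: [-0.2, 0.754, 0.561, 0.276]
force: [0.8, -1.1, 0.5]
grip_width: 0.094
```

Request:
{"method": "play_rows", "body": {
  "plan": [
    [0, 0, 0, 0, 0, 0, 0],
    [0, 0, 0, 0, 0, 0, 0],
    [0, 0, 0, 0, 0, 0, 0],
    [-3, -9, 11, 0, 0, 0, 0],
    [-6, -19, 23, 0, 0, 0, 0]
  ]
}}

```text
time_s: 23.95
eef_pos: [598.0, -42.8, 97.6]
ee_rot: [-0.205, 0.753, 0.561, 0.274]
force: [0.3, -0.5, -0.3]
grip_width: 0.498
```

Request:
{"method": "play_rows", "body": {
  "plan": [
    [-6, -19, 23, 0, 0, 0, 0],
    [-3, -10, 36, 0, 0, 0, -1],
    [0, 0, 38, 0, 0, 0, -1],
    [0, 0, 38, 0, 0, 0, -1],
    [0, 0, 20, 0, 0, 0, -1]
  ]
}}

```text
time_s: 24.37
eef_pos: [584.9, -78.8, 262.4]
ee_rot: [-0.204, 0.755, 0.559, 0.273]
force: [-0.2, -0.9, 1.0]
grip_width: -0.0
```

Request:
{"method": "play_rows", "body": {
  "plan": [
    [14, 28, 0, 0, 0, 0, -1],
    [14, 28, 0, 0, 0, 0, -1],
    [14, 28, 0, 0, 0, 0, -1],
    [0, 0, 0, 0, 0, 0, -1]
  ]
}}

```text
time_s: 24.7
eef_pos: [628.4, 3.0, 274.1]
ee_rot: [-0.196, 0.756, 0.559, 0.277]
force: [0.3, 0.8, -1.0]
grip_width: 0.005
```

```bash
python3 - <<'E'
from h import *
st=sense();print((np.array([643.5,46,210])-st['eef_pos']).round(1));rep((9,-3.2,210))
E
```

```text
[ 15.1  43.  -64.1]
TCP in arrayer [-35.    0.1] F arr [ 0.9 -0.1] -1.0
t 24.7 pos [628.4   3.  274.1] F [ 0.3  0.8 -1. ] w 0.0 d [ 15.8  41.2 -64.1] |d| 77.8 turn [0.011 0.009 0.011] j [-0.45  0.48  1.29  0.69  1.5  -0.25]
```

Request:
{"method": "play_rows", "body": {
  "plan": [
    [6, 20, -10, 0.003, 0.003, 0.003, -1],
    [6, 20, -15, 0.003, 0.003, 0.003, -1],
    [3, 2, -20, 0.003, 0.003, 0.003, -1],
    [0, 0, -8, 0, 0, 0, -1],
    [0, 0, 0, 0, 0, 0, -1]
  ]
}}

```text
time_s: 25.12
eef_pos: [643.1, 44.6, 224.7]
ee_rot: [-0.201, 0.754, 0.562, 0.276]
force: [-0.8, 0.4, 0.3]
grip_width: -0.0
```

Request:
{"method": "play_rows", "body": {
  "plan": [
    [0, 3, -9, 0, 0, 0, -1],
    [0, 0, -6, 0, 0, 0, -1],
    [0, 0, -5, 0, 0, 0, -1]
  ]
}}

```text
time_s: 25.37
eef_pos: [643.5, 45.3, 206.4]
ee_rot: [-0.199, 0.754, 0.562, 0.277]
force: [-0.2, -0.2, 0.6]
grip_width: -0.002
```

Request:
{"method": "play_rows", "body": {
  "plan": [
    [0, 0, -4, 0, 0, 0, -1],
    [0, 0, -4, 0, 0, 0, -1],
    [0, 0, -4, 0, 0, 0, -1]
  ]
}}

```text
time_s: 25.62
eef_pos: [643.5, 44.6, 194.5]
ee_rot: [-0.199, 0.754, 0.562, 0.278]
force: [-0.3, 1.3, 2.3]
grip_width: 0.004
```

Request:
{"method": "play_rows", "body": {
  "plan": [
    [0, 0, -4, 0, 0, 0, -1],
    [0, 0, -4, 0, 0, 0, -1]
  ]
}}

```text
time_s: 25.78
eef_pos: [643.6, 44.6, 186.8]
ee_rot: [-0.199, 0.754, 0.562, 0.278]
force: [-2.2, -0.5, 5.4]
grip_width: 0.0
```

Request:
{"method": "play_rows", "body": {
  "plan": [
    [0, 0, -3, 0, 0, 0, -1]
  ]
}}

```text
time_s: 25.87
eef_pos: [643.6, 44.7, 183.9]
ee_rot: [-0.199, 0.753, 0.562, 0.278]
force: [-3.9, -0.2, 5.5]
grip_width: 0.0
```

Request:
{"method": "play_rows", "body": {
  "plan": [
    [0, 0, -3, 0, 0, 0, -1]
  ]
}}

```text
time_s: 25.95
eef_pos: [643.7, 44.7, 181.5]
ee_rot: [-0.199, 0.753, 0.562, 0.279]
force: [-6.3, -0.7, 10.5]
grip_width: 0.002
```

Request:
{"method": "play_rows", "body": {
  "plan": [
    [0, 0, -3, 0, 0, 0, -1]
  ]
}}

```text
time_s: 26.03
eef_pos: [643.7, 44.7, 179.4]
ee_rot: [-0.199, 0.753, 0.562, 0.279]
force: [-5.9, -2.1, 18.7]
grip_width: 0.003
```

Request:
{"method": "play_rows", "body": {
  "plan": [
    [0, 0, -2, 0, 0, 0, -1]
  ]
}}

```text
time_s: 26.12
eef_pos: [643.9, 44.8, 179.4]
ee_rot: [-0.199, 0.752, 0.563, 0.281]
force: [-10.4, -3.4, 20.4]
grip_width: -0.001
```

Request:
{"method": "play_rows", "body": {
  "plan": [
    [0, 0, 25, 0, 0, 0, -1],
    [0, 0, 38, 0, 0, 0, -1],
    [-3, -15, 18, 0, 0, 0, -1],
    [-8, -36, 0, 0, 0, 0, -1],
    [-8, -36, 0, 0, 0, 0, -1]
  ]
}}

```text
time_s: 26.53
eef_pos: [623.7, -39.2, 263.2]
ee_rot: [-0.199, 0.75, 0.566, 0.279]
force: [0.6, -1.0, -1.2]
grip_width: -0.001
```

Request:
{"method": "play_rows", "body": {
  "plan": [
    [-12, -36, 0, 0, 0, 0, -1],
    [-12, -36, 0, 0, 0, 0, -1],
    [-12, -36, 0, 0, 0, 0, -1],
    [0, 0, 0, 0, 0, 0, -1],
    [0, 0, 0, 0, 0, 0, -1]
  ]
}}

```text
time_s: 26.95
eef_pos: [584.6, -159.1, 261.7]
ee_rot: [-0.196, 0.752, 0.564, 0.279]
force: [0.1, 0.5, -0.3]
grip_width: 0.001
```

```bash
python3 - <<'E'
from h import *
rep()
s=cap('scene');w=cap('wrist')
print(np.round(proj(w,loc(4,28,60))),np.round(proj(s,loc(4,28,60))))
u,v=map(int,proj(w,loc(-10,15,70)))
o=np.zeros((600,800,3),np.uint8)
o[:,:400]=cv2.resize(s['img'][185:245,290:330],(400,600),interpolation=cv2.INTER_CUBIC)
v=max(v,60);o[:,400:]=cv2.resize(w['img'][v-60:v+60,u-40:u+40],(400,600),interpolation=cv2.INTER_CUBIC)
cv2.imwrite('pics/f6.png',o)
E
```

```text
TCP in arrayer [-202.9   -4.4] F arr [0.5 0.1] -0.3
[291. 135.] [300. 214.]
```

View pics/f6.png

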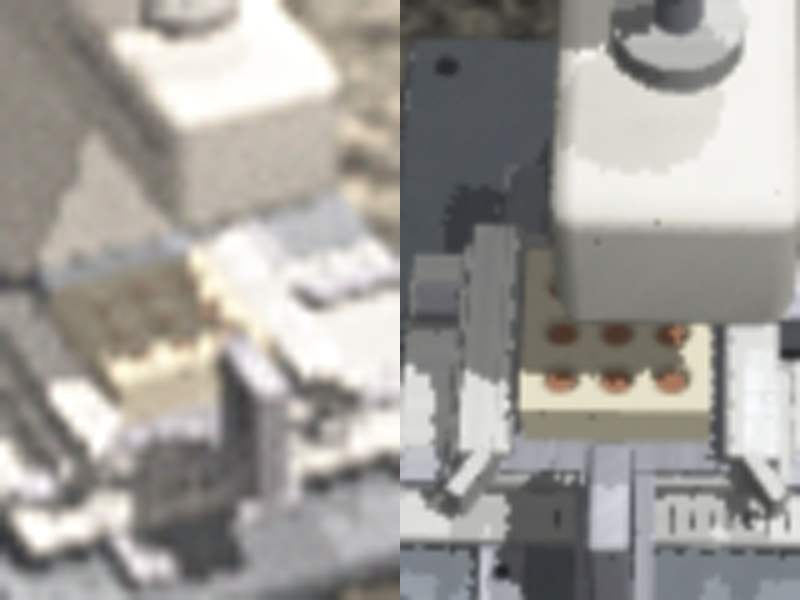

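The last picture shows a flat wax face in both views: core a is level with its row and nothing stands proud from the scene side. I'll check how far home the tray is, using the wax corners (521,410) and (710,411) and the lip corners (510,452) and (735,452).

```bash
python3 - <<'E'
from h import *
w=cap('wrist')
u,v=map(int,proj(w,loc(-10,15,70)));v=max(v,60)
f=lambda a,b,z:(E@(onz(w,u-40+(a-400)/5,v-60+b/5,z)[:2]-O)).round(1)
a,b,c,d=f(521,410,60),f(710,411,60),f(510,452,52),f(735,452,52);print(a,b,c,d)
print('tray',(a+b)/2+[24,0],'holder',(c+d)/2+[32,1],'head front/axis',f(555,225,148),f(798,225,148))
rep()
E
```

```text
[-34.8  35.3] [-34.5 -11.8] [-42.3  38.3] [-41.7 -18.3]
tray [-10.65  11.75] holder [-10.  11.] head front/axis [-43.8  21.3] [-43.1 -26.8]
TCP in arrayer [-200.7   -4.2] F arr [ 0.2 -0.6] 0.5
```

Request:
{"method": "play_rows", "body": {
  "plan": [
    [-30, 9, -22, 0, 0, -0.1, -1],
    [-30, 9, -22, 0, 0, -0.1, -1],
    [-30, 9, -22, 0, 0, -0.1, -1],
    [-20, 6, -22, 0, 0, -0.1, -1],
    [0, 0, 0, 0, 0, 0, -1]
  ]
}}

```text
time_s: 27.52
eef_pos: [475.2, -116.5, 171.6]
ee_rot: [-0.135, 0.849, 0.405, 0.311]
force: [-0.4, 0.4, -0.1]
grip_width: -0.004
```

```bash
python3 - <<'E'
from h import *
rep()
w=cap('wrist');u,v=map(int,proj(w,loc(0,15,60)));print(u,v)
u=min(max(u,50),590);v=min(max(v,38),362)
cv2.imwrite('pics/f7.png',cv2.resize(w['img'][v-37:v+38,u-50:u+50],(800,600),interpolation=cv2.INTER_CUBIC))
E
```

```text
TCP in arrayer [-193.4  112.6] F arr [0.2 0.5] -0.1
330 77
```

View pics/f7.png

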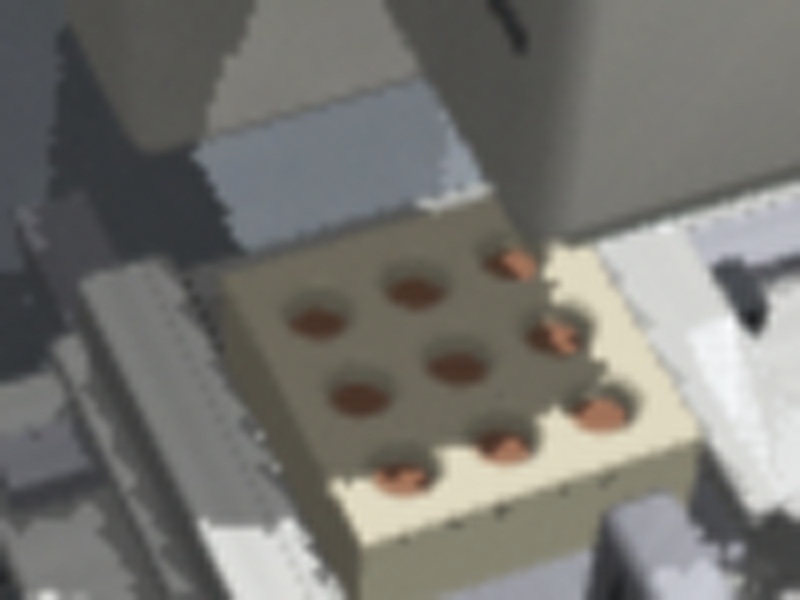

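All nine cores lie below the face, with a, b and c at (405,475), (515,262) and (318,318). The stylus is up and the robot is clear, so I'm handing in.

```bash
python3 -c "
from h import *
print(ctrl.finish_job())"
```

```text
the job is handed in; nothing more can be done
None
```

I slid the unfinished tray into the holder, pressed all three cores down in the order a, c, b, and handed the job in at about 27.6 s of the 72 s allowed.

- **Cores:** each press ended at the same hard stop (tool height about 179.3 mm, roughly 22 mm below first contact). The last close-up shows all nine cores below the wax face.
- **Tray:** the last camera measurement put it about 0.7 mm from home in both x and y, inside the limits.
- **Stylus and robot:** I lifted the tool off the knob after the last press, and the robot ended clear of everything. I did not measure the stylus height separately.
- **Bystanders:** I never measured the finished tray, bottles or carton again after moving. I saw no unexpected contact forces, and the pictures on the way showed the two bottles standing.
- **Disagreement:** the stage positions worked out from the stops and from the camera differed by about 2–3 mm at first. I corrected for this before the first press.

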